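Load the powder jars into the feed lane

TASK

One powder jar already stands in the aluminium feed lane; load the other two behind it in single file. First take the jar that lies on its side: stand it upright on the desk and let go of it, then take it afresh to the lane's flared mouth and push it in, wholly past the mouth. Then push in the standing jar after it, until the first jar is against the end stop and all three stand closed up; do not knock the standing jar over or shift the loupe and the two rolls of tape.

Things in the scene. Friction and masses are not known exactly. Their poses are not given: they have to be found in the camera images.
- lane: Aluminium feed lane fixed to the desk. Origin on the desk, midway between the rails at the mouth, where the straight rails begin; x axis runs into the lane, z up. Rails 34 mm high, 6 mm thick, 62 mm apart inside, from x = 0 to the end stop at x = 165 mm; no floor, jars slide on the desk. Ahead of x = 0 the rails flare outward at 0.42 rad to x = -35 mm, 94 mm apart there.
- lane_keeper (a point): Front end of a 6 mm keeper rod over the lane's middle, 14 mm inside the mouth, 76.5 mm above the desk. The rod runs from here to the end stop on two wire portals (at x = 40 and 135 mm of the lane, 86 mm wide, tops at 79.5 mm), so jars pass under it with 5 mm to spare but cannot be lowered into the lane from above.
- lane_stop (a point): Inner face of the end stop (60 mm high), on the desk, midway between the rails, 165 mm along the lane's x axis. Three jars in a row are about 5 mm longer than the lane, so the last one's back stays that much outside the mouth when the first is at the stop (jar centres then at about x = 137, 80 and 24 mm).
- jar_lying: The jar that lies on its side at the start (underside centre then 27 mm above the desk), left of the lane as the robot sees it, lid pointing to the left, up to 60 degrees back toward the robot; it can roll when nudged: a round powder jar with red lid, 57 mm diameter, 68 mm tall, about 0.13 kg; lid fixed on, the topmost 14 mm. Origin at the centre of its underside, z axis from underside to lid.
- jar_first: The jar that already stands in the lane at the start, its centre 35 to 75 mm inside the mouth: a round powder jar with red lid, 57 mm diameter, 68 mm tall, about 0.13 kg; lid fixed on, the topmost 14 mm. Origin at the centre of its underside, z axis from underside to lid.
- jar_standing: The jar that stands on the desk right of the lane: a round powder jar with red lid, 57 mm diameter, 68 mm tall, about 0.13 kg; lid fixed on, the topmost 14 mm. Origin at the centre of its underside, z axis from underside to lid.
- loupe: Bystander: standing loupe, black and silver, 42 mm diameter, 36 mm high, beyond the standing jars. Origin at the centre of its underside.
- target_roll: Bystander: small white roll of tape, 58 mm diameter, 22 mm high, lying flat at the front of the desk left of the lane. Origin at the centre of its underside.
- tape_roll: Bystander: larger beige roll of tape, 85 mm diameter, 24 mm high, lying flat at the back left. Origin at the centre of its underside.
Things that resemble listed ones, but are neither listed nor needed, are in the scene too. What is shaped like the jar_lying but yellow is not meant.

How it is judged:
By the outcome, as a careful person would: the job done as asked, in the order asked, and still so for the second after the job is handed in, with the robot touching nothing.
It also fails if it takes over 72 s, if anything falls off the work surface, if the arm or the gripper's body presses on something with over 40 N, if the wrist force passes 120 N, or if a joint passes its speed limit or range.

ROBOT

A 6-joint arm with a two-finger parallel gripper is mounted at the origin on a cart in front of the work surface, level with it; the furniture and walls round the work are solid. World frame = base frame: x ahead of the robot, y to its left, z up, the work surface at z = 0. Lengths are in m, angles in rad, forces in N, time in s.
With the tool pointing down it reaches from about 0.325 to 0.875 m from the base axis. Payload 4.4 kg.
Tool frame: the origin (TCP) lies at the very end of the fingers, on their centre line; the grasp point (between the pads) lies 19 mm behind it (robot.tcp_to_grasp is the distance from the TCP to the grasp point, in m); z points along the fingers, x is the direction in which the jaws open and shut, and the axes are right-handed (so a half turn about z gives the same grasp; the last joint's range is limited). The gripper opens to 85 mm and grips with 20 to 120 N. Pads are 22 mm wide; open, the fingers measure 114 mm over their backs; the gripper's body (76 mm by 85 mm) begins 54 mm behind the grasp point. The pads swing forward as they close: fully open they stand 13 mm farther back than shut.
Start: joints at [-1.266, 0.207, 1.542, -0, 1.393, -0.15], TCP at [0.253, -0.517, 0.231] pointing down, gripper open.
Joint ranges: [-2.73, 2.73], [-0.86, 2.22], [0.23, 2.46], [-1.11, 4.25], [0.08, 2.63], [-2.82, 2.82]. Speed limits (rad/s): [2.79, 2.79, 3.14, 3.14, 3.14, 3.14].

INTERFACE

Orientations are given as [roll, pitch, yaw] about the fixed x, y, z axes, in that order (R = Rz(yaw) Ry(pitch) Rx(roll)).
In Python, from plant import robot, eyes, nets gives the robot as it stands.
- The arm moves only by the shell command python3 -m inch 'ROWS' [FORCE]. ROWS is JSON, a list that holds one entry, the list of rows, each a list of 7 numbers: the shift along the world's x, y, z in cm, then the turn, a rotation vector about the world's x, y, z in degrees, then the finger opening in cm, from 0 to 8.54. In form: [[[tx, ty, tz, ax, ay, az, gripper], ...]]. A call has 1 to 12 rows; each row is the pose to reach, as a shift and turn from the pose measured when the call began; what a row does not reach only later rows make up. A row lasts 1/10 s, in which the tool goes at most 50 mm and 8.59 degrees, less where a joint would pass 70% of its speed; a pose out of reach is approached as far as the arm can. A call with a gripper value outside its range is refused whole. The fingers move at their own pace and stop on an object; FORCE is the grip in N (left out, the last holds). Time passes only in rows, so rows that repeat a pose let the fingers close. It gives the time, the measured TCP pose, the force and the opening at its end, in the units of the state.
- robot.read_state(): the state, without advancing time (a new reading comes with each control period).
- eyes.grab_frame(name): name is "scene" or "top" or "wrist"; returns a dict with "image" (480x640x3 uint8, red, green, blue), "camera_matrix" (3x3 intrinsics, pixels), "view" (4x4, takes a point from world to camera coordinates). Camera axes: x right, y down, z forward; pixel columns grow to the right and rows downward; lengths in m; the calibration is good to about 2 mm. A picture is of the moment at which its call begins. There is no depth.
- robot.close_job(): hands the job in, once; it reports no verdict.
Trained networks look in a picture, given as the dict that the camera call returned (one of the last four; its "shot" number tells which), for a name from the list of things; names that differ only in an ending like _2 or _b are one class to them, and where a whole thing is asked for, a point or a joint stands for the part that bears it (a point fixed in the world has none). Each returns a list of dicts, best first, with "conf" (0 to 1); they miss things now and then, are a little off and sometimes report something else, mostly with a low value. They report only what shows in the picture. A call takes as long as a camera call. They do not tell look-alikes from the thing itself.
- nets.look_for(picture, query): "extent" ([left, top, right, bottom] in pixels, round what is visible of it).
The state is a dict: "t": time; "qpos": joint angles; "joint_velocities": joint speeds; "tau": joint torques, N m; "eef_pos": TCP position; "ee_rot": TCP orientation; "ft_force": force on the tool from outside, world axes, zero at the start; "moment": the same for the moment, N m; "width": opening from 0.0 (shut) to 1.0 (fully open).
Only numpy, scipy, OpenCV 4.12 (cv2) and the standard library are available. Lean on these libraries where they do the work, as an engineer would, in place of code of your own. Each camera call takes 0.05 s, during which the arm holds its last target.

## Working session

There is one attempt and no reset: what is moved stays moved. The work goes in short steps, Python scripts to look and compute and a shell command to move; the robot and the scene stay as the last step left them, time stands still between calls to the robot, and variables do not carry over. Pictures are saved under pics/ and viewed, and the job is handed in when it is done.

```bash
ls; mkdir -p pics; python3 - <<'E'
from plant import robot, eyes, nets
import cv2
s=robot.read_state();print({k:(v if not hasattr(v,'__len__') else [round(float(x),3) for x in v]) for k,v in s.items()})
for n in ("scene","top","wrist"):
    f=eyes.grab_frame(n);cv2.imwrite(f"pics/a_{n}.png",f["image"][:,:,::-1]);print(n,f["camera_matrix"].tolist(),f["view"].round(4).tolist())
    for q in ("lane","jar_lying","loupe","target_roll","tape_roll"):
        print(n,q,[([round(x) for x in d["extent"]],round(d["conf"],2)) for d in nets.look_for(f,q)])
E
```

```text
pics
{'t': 0.0, 'qpos': [-1.266, 0.207, 1.543, 0.0, 1.393, -0.151], 'joint_velocities': [-0.0, 0.001, 0.0, 0.0, 0.001, -0.0], 'tau': [0.0, -38.303, -29.16, -0.0, 0.011, 0.0], 'eef_pos': [0.252, -0.516, 0.23], 'ee_rot': [-3.141, 0.002, -1.116], 'ft_force': [-0.041, -1.094, -0.7], 'moment': [-0.001, -0.008, -0.056], 'width': 1.0006479900978489}
scene [[433.80188032079116, 0.0, 323.9444468466044], [0.0, 433.80188032079116, 247.00570060073633], [0.0, 0.0, 1.0]] [[-0.6643, -0.7473, -0.0167, 0.3857], [-0.577, 0.5269, -0.624, 0.3046], [0.4751, -0.4049, -0.7812, 0.9861], [0.0, 0.0, 0.0, 1.0]]
scene lane [([287, 196, 361, 261], 0.9)]
scene jar_lying [([384, 250, 413, 280], 0.74), ([244, 316, 265, 351], 0.63)]
scene loupe [([393, 165, 407, 184], 0.57), ([286, 195, 364, 257], 0.26)]
scene target_roll [([344, 293, 364, 315], 0.92)]
scene tape_roll [([186, 274, 219, 303], 0.96)]
top [[450.9787521642872, 0.0, 317.6766449886449], [0.0, 450.9787521642872, 242.98158397888983], [0.0, 0.0, 1.0]] [[-0.0436, -0.999, -0.0014, 0.0607], [-0.9781, 0.043, -0.2035, 0.5247], [0.2034, -0.0075, -0.9791, 1.0064], [0.0, 0.0, 0.0, 1.0]]
top lane [([311, 171, 364, 259], 0.75)]
top jar_lying [([177, 262, 213, 306], 0.87), ([137, 239, 177, 261], 0.65), ([353, 294, 382, 330], 0.65)]
top loupe [([464, 199, 483, 218], 0.86), ([451, 231, 478, 258], 0.31)]
top target_roll [([290, 304, 312, 331], 0.83)]
top tape_roll [([170, 183, 202, 219], 0.84)]
wrist [[386.8963777273142, 0.0, 321.6630233433881], [0.0, 386.8963777273142, 235.3930225170625], [0.0, 0.0, 1.0]] [[0.4389, -0.8986, -0.0001, -0.5751], [-0.8643, -0.4222, 0.2735, -0.0343], [-0.2458, -0.12, -0.9619, 0.3795], [0.0, 0.0, 0.0, 1.0]]
wrist lane []
wrist jar_lying []
wrist loupe []
wrist target_roll []
wrist tape_roll []
```

View pics/a_top.png

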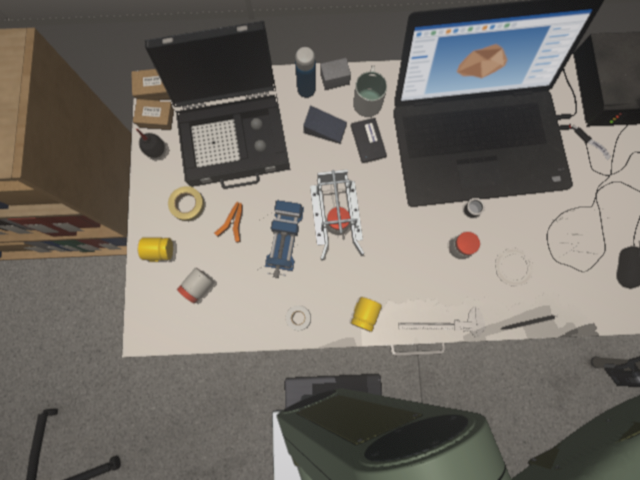

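View pics/a_scene.png

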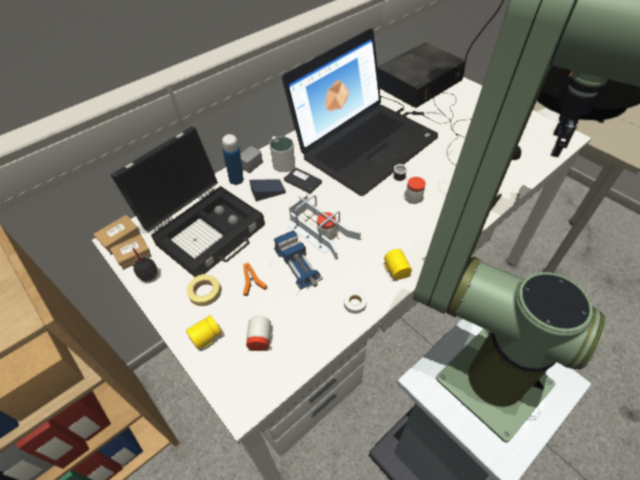

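```bash
python3 - <<'E'
import cv2
i=cv2.imread("pics/a_top.png")[150:350,120:500];cv2.imwrite("pics/b_top.png",cv2.resize(i,(798,420),interpolation=cv2.INTER_CUBIC))
i=cv2.imread("pics/a_scene.png")[150:370,180:440];cv2.imwrite("pics/b_scene.png",cv2.resize(i,(709,600),interpolation=cv2.INTER_CUBIC))
E
```

```text
(no output)
```

View pics/b_top.png

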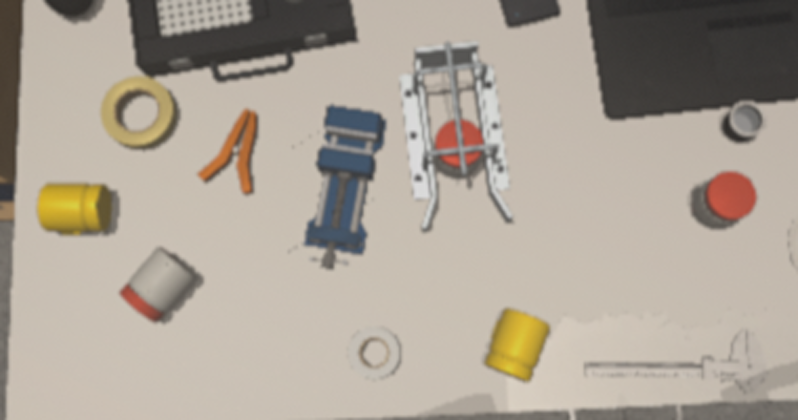

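View pics/b_scene.png

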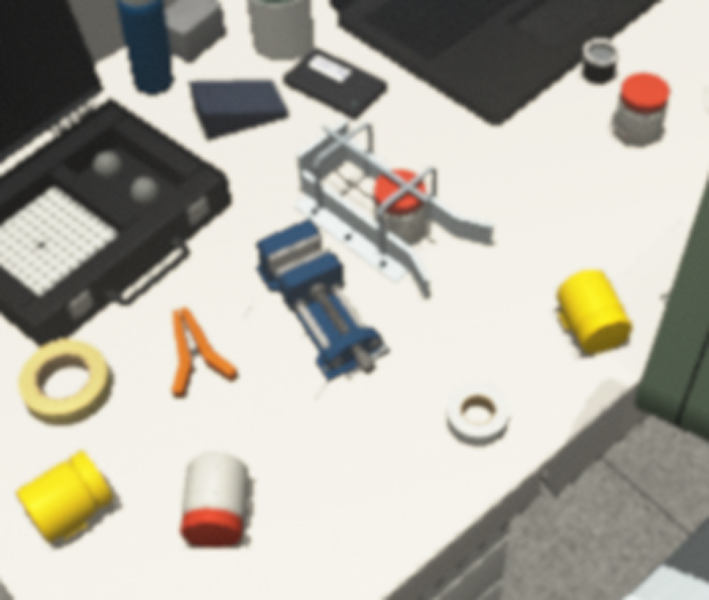

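The candidates for the lying jar in the top image are a red-lidded jar on its side at (196,285), a yellow look-alike at (155,249) and another yellow look-alike at (367,314). The standing red jar is at (466,244), and the jar in the lane is at (339,219). By the description, jar_lying is the one at (196,285). I'll check that in a close crop and pick out the lane's keypoints.

```bash
python3 - <<'E'
import cv2
a=cv2.imread("pics/a_top.png");b=cv2.imread("pics/a_scene.png")
def c(i,x0,y0,w,h,s,n):cv2.imwrite(n,cv2.resize(i[y0:y0+h,x0:x0+w],(w*s,h*s),interpolation=cv2.INTER_CUBIC))
c(a,300,165,75,100,6,"pics/c1.png");c(b,280,185,90,85,7,"pics/c2.png");c(a,165,250,60,60,8,"pics/c3.png")
E
```

```text
(no output)
```

View pics/c1.png

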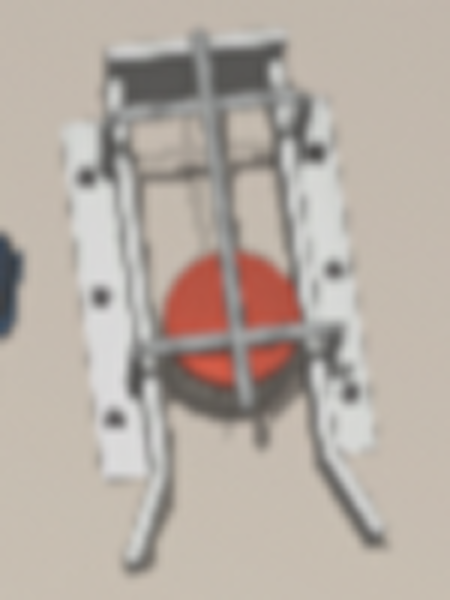

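View pics/c2.png

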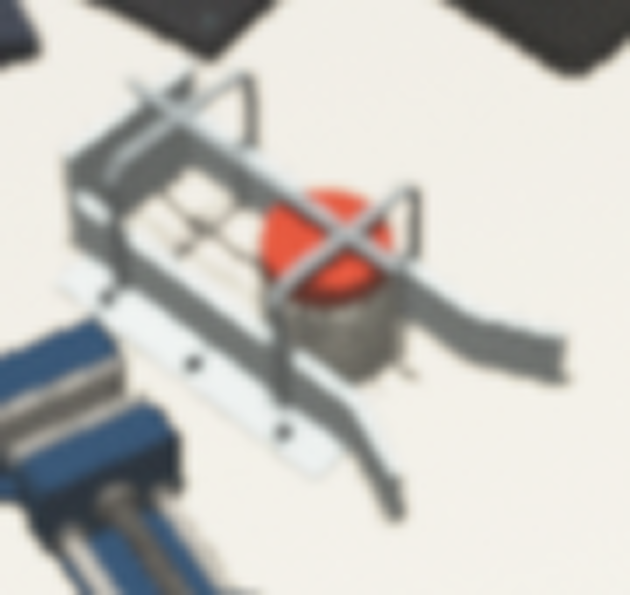

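View pics/c3.png

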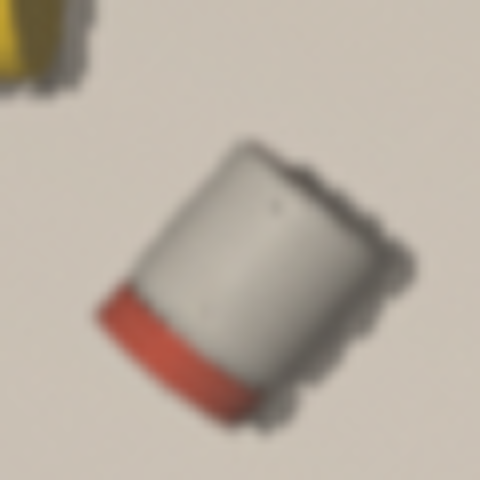

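The close crop at (196,285) shows a grey body with a red lid, lid pointing left and toward the robot, so it is the right jar.

```bash
cat > h.py <<'E'
import numpy as np
from scipy.optimize import least_squares
from plant import robot, eyes, nets
def proj(f,P):
    P=np.atleast_2d(P);V=np.array(f["view"]);c=P@V[:3,:3].T+V[:3,3];p=c@np.array(f["camera_matrix"]).T;return p[:,:2]/p[:,2:]
def ray(f,uv,z):
    V=np.array(f["view"]);R=V[:3,:3];C=-R.T@V[:3,3];d=R.T@np.linalg.inv(f["camera_matrix"])@np.array([uv[0],uv[1],1.]);return C+d*(z-C[2])/d[2]
E
python3 - <<'E'
from h import *
T=eyes.grab_frame("top");S=eyes.grab_frame("scene")
for f in (T,S):
    V=f["view"];print("cam",(-V[:3,:3].T@V[:3,3]).round(3))
L=np.array([[14,0,76.5],[-35,50,34],[-35,-50,34],[0,34,34],[0,-34,34],[135,0,77],[40,0,77]])/1e3
uvT=np.array([[247,403],[137,553],[375,535],[165,470],[318,455],[207,105],[237,340]])/6+[300,165]
LS=L[[1,2,5,6,3]];uvS=np.array([[402,478],[563,345],[180,115],[345,245],[350,400]])/7+[280,185]
def tf(p,P):
    c,s=np.cos(p[2]),np.sin(p[2]);return np.c_[p[0]+c*P[:,0]-s*P[:,1],p[1]+s*P[:,0]+c*P[:,1],P[:,2]]
for use in ("T","S","TS"):
    def r(p):
        o=[]
        if "T" in use:o.append((proj(T,tf(p,L))-uvT).ravel())
        if "S" in use:o.append((proj(S,tf(p,LS))-uvS).ravel())
        return np.concatenate(o)
    q=least_squares(r,[.5,0,0]);print("lane",use,q.x.round(4),np.degrees(q.x[2]).round(1),q.fun.round(1))
P=np.array([[97,312],[235,428],[248,140],[372,245]])/8+[165,250]
W=np.array([ray(T,u,.0285) for u in P]);print(W.round(4))
lid=W[:2].mean(0);bot=W[2:].mean(0);d=lid-bot;print("lid",lid,"bot",bot,"len",np.linalg.norm(d[:2]),"ang",np.degrees(np.arctan2(d[1],d[0])),"widths",np.linalg.norm(W[0]-W[1]),np.linalg.norm(W[2]-W[3]))
print("stand T",ray(T,(468.1,243.3),.068),"S",ray(S,(644/2.727+180,92/2.727+150),.068))
print("first T",ray(T,(300+233/6,165+318/6),.068))
for q,z in(("loupe",.018),("target_roll",.011),("tape_roll",.012)):
    e=nets.look_for(T,q)[0]["extent"];print(q,ray(T,((e[0]+e[2])/2,(e[1]+e[3])/2),z).round(3))
print("vise",ray(T,(120+310/2.1,150+240/2.1),.0),ray(T,(120+385/2.1,150+120/2.1),.03),"yel",ray(T,(367,314),.028))
E
```

```text
cam [0.311 0.046 1.092]
cam [-0.037  0.527  0.967]
lane T [ 0.5315 -0.0175  0.0637] 3.7 [-0.4 -0.  -1.3  1.2  0.7 -0.3 -1.  -0.   1.7 -0.5  0.3  0.   0.  -0.4]
lane S [ 0.5292 -0.0136  0.0575] 3.3 [-1.3  0.3  0.4 -0.8 -0.   0.3 -0.  -1.1  1.   1.2]
lane TS [ 0.5311 -0.0165  0.0622] 3.6 [-0.8  0.2 -1.8  1.3  0.3 -0.  -1.4  0.1  1.3 -0.3 -0.   0.2 -0.4 -0.2
 -0.9 -0.6  0.6 -1.7  0.2 -0.4  0.3 -2.   1.4  0.3]
[[0.4359 0.3737 0.0285]
 [0.4001 0.3326 0.0285]
 [0.4853 0.3298 0.0285]
 [0.4522 0.2927 0.0285]]
lid [0.41801516 0.3531898  0.0285    ] bot [0.46877229 0.31127164 0.0285    ] len 0.06582870674063433 ang 140.44814329952393 widths 0.05452323317788555 0.04964960721701117
stand T [ 0.50792464 -0.31051872  0.068     ] S [ 0.50513042 -0.30302624  0.068     ]
first T [ 0.58162029 -0.01438672  0.068     ]Traceback (most recent call last):
  File "<stdin>", line 23, in <module>
IndexError: list index out of range
```

```bash
python3 - <<'E'
from h import *
from scipy.spatial.transform import Rotation as Ro
T=eyes.grab_frame("top");S=eyes.grab_frame("scene");W=eyes.grab_frame("wrist")
s=robot.read_state();R=Ro.from_euler("xyz",s["ee_rot"]).as_matrix()
V=W["view"];C=-V[:3,:3].T@V[:3,3];print("wristcam in tool",(R.T@(C-s["eef_pos"])).round(3),"axes",(V[:3,:3]@R).round(2).tolist(),robot.tcp_to_grasp)
for n,f,u,z in(("loupe T",T,(473.5,208.5),.018),("loupe S",S,(400,174.5),.018),("target T",T,(301,317.5),.011),("target S",S,(354,304),.011),("tape",T,(186,201),.012),("vise screw",T,(120+328/2.1,150+265/2.1),.02),("vise l",T,(120+383/2.1,150+120/2.1),.04),("vise br",T,(120+365/2.1,150+248/2.1),.02),("yel tl",T,(120+505/2.1,150+308/2.1),.028),("yel tr",T,(120+550/2.1,150+322/2.1),.028),("yel far bot",T,(120+530/2.1,150+382/2.1),.028)):
    print(n,ray(f,u,z).round(3))
a=np.radians(140.4)
bot=np.array([.4688,.3113]);mid=bot+.034*np.array([np.cos(a),np.sin(a)])
# projected check in scene
for k in (0,.054,.068):
    c=bot+k*np.array([np.cos(a),np.sin(a)]);print("axis",k,c.round(3),proj(S,[*c,.0285]).round(1),proj(S,[*c,.057]).round(1))
E
```

```text
wristcam in tool [ 0.    -0.071 -0.143] axes [[1.0, 0.0, 0.0], [-0.0, 0.96, -0.27], [-0.0, 0.27, 0.96]] 0.0187
loupe T [ 0.604 -0.351  0.018]
loupe S [ 0.599 -0.344  0.018]
target T [0.358 0.085 0.011]
target S [0.354 0.099 0.011]
tape [0.657 0.361 0.012]
vise screw [0.457 0.14  0.02 ]
vise l [0.62  0.071 0.04 ]
vise br [0.475 0.097 0.02 ]
yel tl [ 0.399 -0.057  0.028]
yel tr [ 0.381 -0.107  0.028]
yel far bot [ 0.317 -0.08   0.028]
axis 0 [0.469 0.311] [[259.  320.8]] [[257.4 314.9]]
axis 0.054 [0.427 0.346] [[257.6 341. ]] [[256.  335.4]]
axis 0.068 [0.416 0.355] [[257.3 346.5]] [[255.6 340.9]]
```

```bash
cat >> h.py <<'E'
from scipy.spatial.transform import Rotation as Ro
def st(): 
    s=robot.read_state();return s,np.array(s["eef_pos"]),Ro.from_euler("xyz",s["ee_rot"])
E
python3 - <<'E'
from h import *
s,p,R=st()
q=s["qpos"];M=Ro.from_euler("z",q[0])*Ro.from_euler("y",q[1]+q[2])*Ro.from_euler("z",q[3])*Ro.from_euler("y",q[4])*Ro.from_euler("z",q[5])
print((M.inv()*R).as_rotvec())
a=np.radians(140.4);A=np.array([np.cos(a),np.sin(a),0]);zt=(-A-np.array([0,0,1]))/2**.5;n=np.array([-A[1],A[0],0])
for sg in(1,-1):
    x=sg*n;Rt=Ro.from_matrix(np.c_[x,np.cross(zt,x),zt])
    rel=(Rt*R.inv()).as_rotvec(degrees=True)
    for q1 in(35,45,55):
        for e in(105,120):
            F=Ro.from_euler("z",q1,degrees=True)*Ro.from_euler("y",e,degrees=True)
            z,y,z2=(F.inv()*Rt*Ro.from_euler("z",-180,degrees=True)).as_euler("ZYZ",degrees=True)
            print(sg,rel.round(0),q1,e,np.round([z,y,z2]))
E
```

```text
[-4.06419491e-16  5.84341445e-16  3.14159265e+00]
1 [ -6. -47. -62.] 35 105 [ -47.   69. -180.]
1 [ -6. -47. -62.] 35 120 [ -53.   59. -167.]
1 [ -6. -47. -62.] 45 105 [ -47.   76. -173.]
1 [ -6. -47. -62.] 45 120 [ -51.   66. -161.]
1 [ -6. -47. -62.] 55 105 [ -45.   83. -166.]
1 [ -6. -47. -62.] 55 120 [ -48.   72. -155.]
-1 [-53.   6. 108.] 35 105 [-47.  69.   0.]
-1 [-53.   6. 108.] 35 120 [-53.  59.  13.]
-1 [-53.   6. 108.] 45 105 [-47.  76.   7.]
-1 [-53.   6. 108.] 45 120 [-51.  66.  19.]
-1 [-53.   6. 108.] 55 105 [-45.  83.  14.]
-1 [-53.   6. 108.] 55 120 [-48.  72.  25.]
```

```bash
python3 -m inch '[[[2,3,1,0,0,5,8.5],[5,7,2,0,0,10,8.5],[8,11,3,0,0,15,8.5],[11,15,4,0,0,21,8.5],[14,19,5,0,0,27,8.5],[16,23,5,0,0,33,8.5],[18,27,5,0,0,39,8.5],[20,31,5,0,0,45,8.5],[21,35,5,0,0,51,8.5],[22,39,5,0,0,57,8.5],[22,43,5,0,0,63,8.5],[22,47,5,0,0,69,8.5]]] ' && python3 -m inch '[[[0,4,0,0,0,6,8.5],[-1,8,0,0,0,12,8.5],[-1,12,0,0,0,18,8.5],[-2,16,0,0,0,24,8.5],[-3,20,0,0,0,30,8.5],[-4,24,0,0,0,36,8.5],[-5,28,0,0,0,40,8.5],[-6,32,0,0,0,40,8.5],[-7,35,0,0,0,40,8.5],[-7,35,0,0,0,40,8.5]]]'; python3 - <<'E'
from h import *
import cv2
f=eyes.grab_frame("wrist");cv2.imwrite("pics/w1.png",f["image"][:,:,::-1]);print(st()[0]["qpos"])
print(nets.look_for(f,"jar_lying"))
E
```

```text
t: 2.4
eef_pos: [0.4726, -0.0449, 0.2814]
ee_rot: [3.141, -0.0, 0.093]
ft_force: [1.0, -0.9, -0.6]
width: 1.001
t: 3.4
eef_pos: [0.4011, 0.3083, 0.2814]
ee_rot: [-3.14, -0.001, 0.796]
ft_force: [0.5, -0.4, 0.4]
width: 0.997
[ 4.80260892e-01  2.02961537e-02  1.64381136e+00 -1.18247790e-04
  1.47718441e+00 -3.14325830e-01]
[{'extent': [55.2, 350.9, 94.8, 378.9], 'conf': 0.96}, {'extent': [337.1, 172.6, 393.1, 245.2], 'conf': 0.73}, {'extent': [454.4, 168.1, 538.7, 247.7], 'conf': 0.68}]
```

View pics/w1.png

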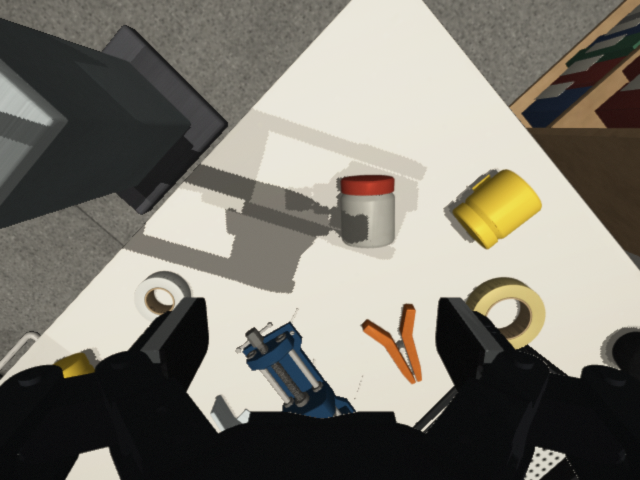

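The wrist view shows the red-lidded jar on its side at (368,212), lid toward the top of the image. The white roll is at (163,292), the beige roll at (510,310) and a yellow jar at (497,208).

```bash
python3 - <<'E'
from h import *
import cv2
i=cv2.imread("pics/w1.png")[165:260,330:410];cv2.imwrite("pics/w1c.png",cv2.resize(i,None,fx=6,fy=6,interpolation=cv2.INTER_CUBIC))
f=eyes.grab_frame("wrist")
for u in((341,181),(395,181),(342,238),(395,238)):print(ray(f,u,.0285).round(4))
l=ray(f,(368.3,178),.0285);b=ray(f,(368.3,246.5),.02);d=l-b;print(l,b,np.linalg.norm(d[:2]),np.degrees(np.arctan2(d[1],d[0])))
V=f["view"];print("cam",-V[:3,:3].T@V[:3,3]); print("target",ray(f,(163,295),.011),"tape",ray(f,(508,312),.012))
E
```

```text
[0.4069 0.33   0.0285]
[0.4457 0.3693 0.0285]
[0.4515 0.2887 0.0285]
[0.4912 0.3289 0.0285]
[0.42429366 0.3519661  0.0285    ] [0.48082443 0.30110478 0.02      ] 0.07604341763973486 138.0219537386095
cam [0.35415151 0.35446693 0.42432409]
target [0.35959354 0.09001583 0.011     ] tape [0.65773271 0.36210395 0.012     ]
```

View pics/w1c.png

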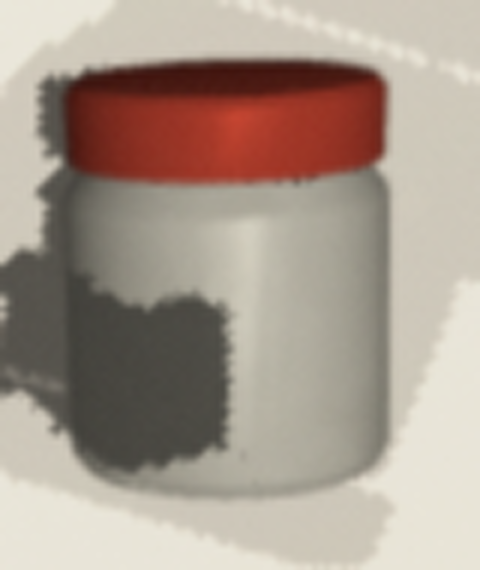

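```bash
cat >> h.py <<'E'
a_=np.radians(138);A=np.array([np.cos(a_),np.sin(a_),0]);ZT=(-A-np.array([0,0,1]))/2**.5;N=np.array([-A[1],A[0],0])
R0=Ro.from_matrix(np.c_[-N,np.cross(ZT,-N),ZT])
E
python3 - <<'E'
from h import *
s,p,R=st();m=np.array([.449,.329,.0295]);g=m+.0187*ZT
print("ZT",ZT,"pre",((g-.12*ZT-p)*100).round(1),"grasp",((g-p)*100).round(1),"rot",(R0*R.inv()).as_rotvec(degrees=True).round(1))
E
```

```text
ZT [ 0.52548275 -0.47314679 -0.70710678] pre [ -0.7   7.2 -18. ] grasp [  5.6   1.5 -26.5] rot [-30.9 -32.7   2.5]
```

```bash
python3 -m inch '[[[-0.5,2,-2,-5,-5.5,0,8.5],[-1,4,-4,-10,-11,1,8.5],[-1,6,-6,-15,-16.5,1,8.5],[-1,7,-9,-20,-22,1,8.5],[-1,7,-12,-25,-27,2,8.5],[-0.7,7.2,-15,-30.9,-32.7,2.5,8.5],[-0.7,7.2,-17.5,-30.9,-32.7,2.5,8.5],[-0.7,7.2,-18,-30.9,-32.7,2.5,8.5],[-0.7,7.2,-18,-30.9,-32.7,2.5,8.5]]]'; python3 - <<'E'
from h import *
import cv2
f=eyes.grab_frame("wrist");cv2.imwrite("pics/w2.png",f["image"][:,:,::-1]);s,p,R=st();print(s["qpos"].round(2))
g=np.array([.449,.329,.0295])+.0187*ZT
print(((g-p)*100).round(2),(R0*R.inv()).as_rotvec(degrees=True).round(1))
for k in(-.034,.034): print(proj(f,np.array([.449,.329,.0285])+k*A))
f=eyes.grab_frame("top");cv2.imwrite("pics/t2.png",f["image"][:,:,::-1])
E
```

```text
t: 4.45
eef_pos: [0.3964, 0.3755, 0.101]
ee_rot: [2.355, 0.002, 0.835]
ft_force: [0.0, -0.8, 0.7]
width: 0.993
[ 1.01  0.48  1.69 -0.82  1.26  0.55]
[ 6.17 -5.63 -8.64] [-0.   0.1  0.2]
[[321.81300788 254.96924153]]
[[321.49288932 202.72495619]]
```

View pics/w2.png

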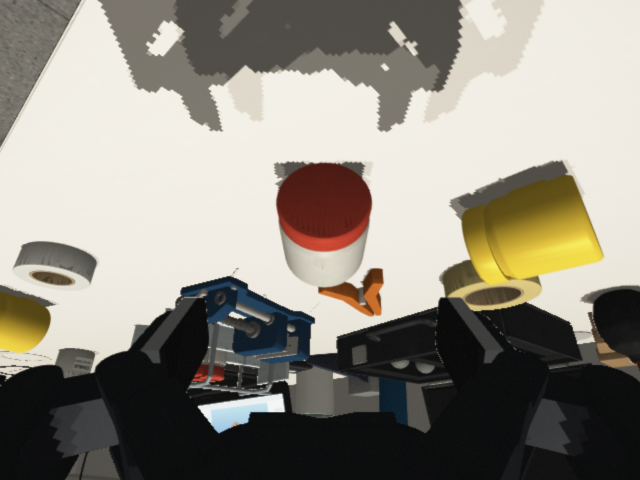

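The lid's centre is at (324,202), and my estimate projects to (321,203), so the alignment is good. Approaching and closing.

```bash
python3 -m inch '[[[1.5,-1.4,-2.1,0,0,0,8.5],[3,-2.8,-4.2,0,0,0,8.5],[4.2,-3.9,-5.8,0,0,0,8.5],[5.2,-4.8,-7.2,0,0,0,8.5],[6.1,-5.6,-8.4,0,0,0,8.5],[6.1,-5.6,-8.4,0,0,0,8.5]]]'; python3 - <<'E'
from h import *
import cv2
f=eyes.grab_frame("wrist");cv2.imwrite("pics/w3.png",f["image"][:,:,::-1]);s,p,R=st();print(s["qpos"].round(2),s["ft_force"].round(1))
f=eyes.grab_frame("scene");cv2.imwrite("pics/s3.png",cv2.resize(f["image"][230:410,160:360,::-1],None,fx=3,fy=3))
E
```

```text
t: 5.15
eef_pos: [0.4597, 0.3196, 0.0201]
ee_rot: [2.356, -0.004, 0.832]
ft_force: [0.4, 0.5, 0.2]
width: 0.997
[ 0.86  0.59  1.75 -0.94  1.07  0.62] [-0.5  0.5  0.1]
```

View pics/w3.png

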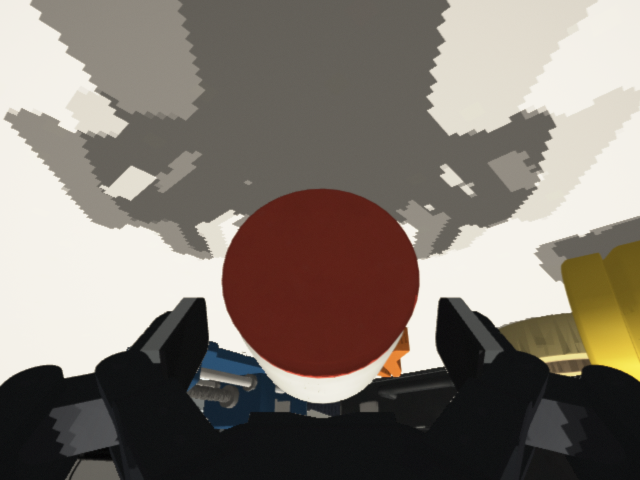

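View pics/s3.png

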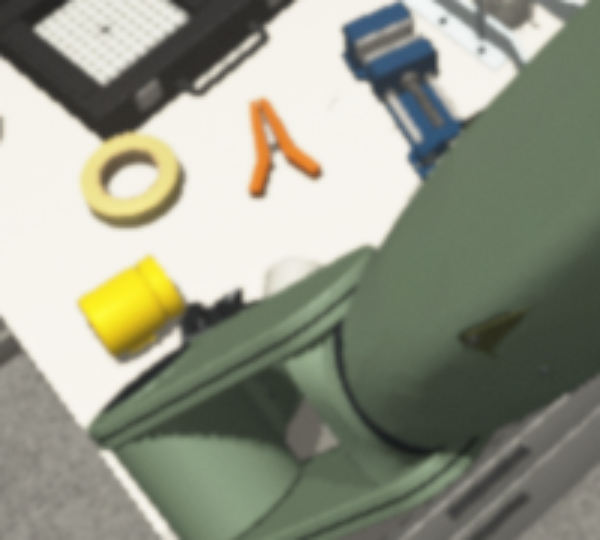

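```bash
python3 -m inch '[[[0.2,-0.2,-0.3,0,0,0,8.5],[0.2,-0.2,-0.3,0,0,0,5],[0.2,-0.2,-0.3,0,0,0,5],[0.2,-0.2,-0.3,0,0,0,5],[0.2,-0.2,-0.3,0,0,0,5],[0.2,-0.2,-0.3,0,0,0,5],[0.2,-0.2,-0.3,0,0,0,5],[0.2,-0.2,-0.3,0,0,0,5]]]' 45;  python3 - <<'E'
from h import *
s,p,R=st();q=s["qpos"];print(q.round(3),s["width"])
g0=p-.0187*R.as_matrix()[:,2]
def M(q):return Ro.from_euler("z",q[0])*Ro.from_euler("y",q[1]+q[2])*Ro.from_euler("z",q[3])*Ro.from_euler("y",q[4])*Ro.from_euler("z",q[5]+np.pi)
print("model err deg",np.degrees((M(q)*R.inv()).magnitude()))
E
```

```text
t: 6.05
eef_pos: [0.4614, 0.3199, 0.0185]
ee_rot: [2.356, -0.007, 0.834]
ft_force: [-3.8, 1.3, 5.8]
width: 0.634
[ 0.853  0.598  1.748 -0.945  1.061  0.622] 0.6335421431705274
model err deg 5.733826494216872e-15
```

```bash
cat > plan.py <<'E'
from h import *
s,p,R=st();q=np.array(s["qpos"])
def M(q):return Ro.from_euler("z",q[0])*Ro.from_euler("y",q[1]+q[2])*Ro.from_euler("z",q[3])*Ro.from_euler("y",q[4])*Ro.from_euler("z",q[5]+np.pi)
l=R.inv().apply([np.cos(a_)*np.cos(.022),np.sin(a_)*np.cos(.022),.022])
e=q[1]+q[2]
qf=np.array([.58,0,e,0,np.radians(135)-e,np.pi/2]);q[1]=0;q[2]=e
R1=M(qf);v=R1.apply(l);print("lid before corr",v.round(3))
C=Ro.from_rotvec(np.cross(v,[0,0,1]));R1=C*R1;print(R1.apply(l).round(4))
g0=p-.0187*R.as_matrix()[:,2]
gf=np.array([.45,.29,g0[2]+.05])
n=22
for k in range(1,n+1):
    t=k/n;Q=M(q+(qf-q)*t);Q=Ro.from_rotvec(C.as_rotvec()*t)*Q
    g=g0+(gf-g0)*min(1,t*1.0);g[2]=g0[2]+min(.07,.02*k)
    tc=g+.0187*Q.as_matrix()[:,2]
    rv=(Q*R.inv()).as_rotvec(degrees=True)
    print(k,((tc-p)*100).round(1).tolist(),rv.round(0).tolist())
E
python3 plan.py
```

```text
lid before corr [-0.021 -0.01   1.   ]
[-0. -0.  1.]
1 [-0.1, -0.1, 1.9] [5.0, 0.0, -3.0]
2 [-0.1, -0.2, 3.9] [9.0, 1.0, -5.0]
3 [-0.2, -0.3, 5.8] [14.0, 1.0, -8.0]
4 [-0.2, -0.4, 6.7] [19.0, 1.0, -12.0]
5 [-0.2, -0.5, 6.7] [23.0, 1.0, -15.0]
6 [-0.3, -0.6, 6.7] [28.0, 1.0, -18.0]
7 [-0.3, -0.7, 6.6] [32.0, 1.0, -22.0]
8 [-0.3, -0.8, 6.6] [37.0, 1.0, -25.0]
9 [-0.4, -0.9, 6.6] [41.0, 1.0, -29.0]
10 [-0.4, -0.9, 6.6] [46.0, 0.0, -32.0]
11 [-0.4, -1.0, 6.6] [50.0, 0.0, -36.0]
12 [-0.4, -1.1, 6.6] [55.0, -0.0, -40.0]
13 [-0.4, -1.2, 6.6] [59.0, -1.0, -44.0]
14 [-0.4, -1.3, 6.6] [64.0, -1.0, -48.0]
15 [-0.3, -1.4, 6.6] [68.0, -2.0, -52.0]
16 [-0.3, -1.5, 6.7] [73.0, -2.0, -56.0]
17 [-0.3, -1.6, 6.7] [77.0, -3.0, -60.0]
18 [-0.3, -1.7, 6.8] [82.0, -4.0, -64.0]
19 [-0.2, -1.9, 6.8] [86.0, -5.0, -68.0]
20 [-0.2, -2.0, 6.9] [90.0, -5.0, -72.0]
21 [-0.1, -2.1, 6.9] [95.0, -6.0, -76.0]
22 [-0.1, -2.3, 7.0] [99.0, -7.0, -80.0]
```

```bash
python3 - <<'E'
from h import *
s,p,R=st();l=R.inv().apply([np.cos(a_)*np.cos(.022),np.sin(a_)*np.cos(.022),.022]);np.save("l.npy",l);print(l)
E
python3 -m inch '[[[0,0,2,0,0,0,5],[0,0,4,4,0,-2,5],[-0.1,-0.2,6,9,1,-5,5],[-0.2,-0.3,7,14,1,-8,5],[-0.2,-0.5,7,21,1,-13,5],[-0.3,-0.6,7,28,1,-18,5],[-0.3,-0.7,7,34,1,-23,5],[-0.4,-0.8,7,41,1,-29,5],[-0.4,-1,7,48,0,-34,5],[-0.4,-1.1,7,55,0,-40,5],[-0.4,-1.1,7,55,0,-40,5]]]'
sed -i 's/^l=.*/l=np.load("l.npy")/;s/^n=22/n=10/;s/min(.07,.02\*k)/0/' plan.py; python3 plan.py; python3 - <<'E'
from h import *
import cv2
f=eyes.grab_frame("wrist");cv2.imwrite("pics/w4.png",f["image"][:,:,::-1]);print(st()[0]["qpos"].round(2))
E
```

```text
[-0.00323545 -0.69086989 -0.72297193]
t: 7.15
eef_pos: [0.4564, 0.3068, 0.0875]
ee_rot: [-3.04, -0.365, -0.104]
ft_force: [0.1, -0.7, -1.1]
width: 0.641
lid before corr [-0.021 -0.01   1.   ]
[-0. -0.  1.]
1 [0.0, -0.1, 0.0] [4.0, -1.0, -4.0]
2 [0.1, -0.2, 0.1] [8.0, -2.0, -8.0]
3 [0.1, -0.3, 0.1] [12.0, -3.0, -13.0]
4 [0.2, -0.4, 0.1] [17.0, -3.0, -17.0]
5 [0.2, -0.5, 0.2] [21.0, -3.0, -21.0]
6 [0.3, -0.6, 0.2] [25.0, -3.0, -25.0]
7 [0.3, -0.6, 0.2] [30.0, -3.0, -29.0]
8 [0.4, -0.8, 0.3] [34.0, -3.0, -33.0]
9 [0.4, -0.9, 0.3] [39.0, -3.0, -38.0]
10 [0.4, -1.0, 0.4] [44.0, -2.0, -42.0]
[ 0.5   0.15  1.99 -0.2   0.64  0.73]
```

View pics/w4.png

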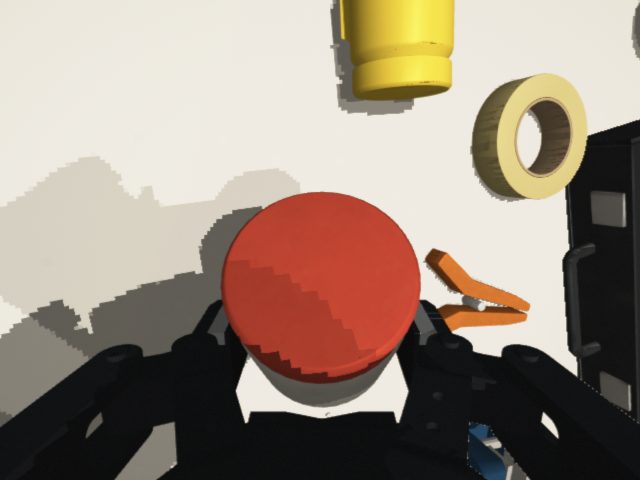

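The jar is held with its lid centred at (321,285), the same place in the hand as before, so there has been no slip. Finishing the turn.

```bash
python3 -m inch '[[[0,-0.1,0,4,-1,-4,5],[0.1,-0.2,0,8,-2,-8,5],[0.1,-0.3,0,12,-3,-13,5],[0.2,-0.4,0,17,-3,-17,5],[0.2,-0.5,0,21,-3,-21,5],[0.3,-0.6,0,25,-3,-25,5],[0.3,-0.6,0,30,-3,-29,5],[0.4,-0.8,0,34,-3,-33,5],[0.4,-0.9,0,39,-3,-38,5],[0.4,-1,0,44,-2,-42,5],[0.4,-1,0,44,-2,-42,5]]]'
python3 - <<'E'
from h import *
import cv2
s,p,R=st();l=np.load("l.npy");v=R.apply(l);print(s["qpos"].round(2),"lid",v.round(3),"corr rotvec deg",np.degrees(np.cross(v,[0,0,1])).round(1))
zt=R.as_matrix()[:,2];print("zt",zt.round(3),"grasp",(p-.0187*zt).round(4))
f=eyes.grab_frame("top");cv2.imwrite("pics/t5.png",cv2.resize(f["image"][220:340,150:330,::-1],None,fx=4,fy=4))
f=eyes.grab_frame("scene");cv2.imwrite("pics/s5.png",cv2.resize(f["image"][250:410,180:380,::-1],None,fx=4,fy=4))
E
```

```text
t: 8.3
eef_pos: [0.4595, 0.2995, 0.087]
ee_rot: [-2.387, -0.005, -0.975]
ft_force: [-0.4, 0.2, -1.5]
width: 0.637
[0.31 0.07 2.28 1.3  0.2  0.06] lid [0.002 0.012 1.   ] corr rotvec deg [ 0.7 -0.1  0. ]
zt [ 0.569  0.381 -0.729] grasp [0.4489 0.2924 0.1006]
```

View pics/s5.png

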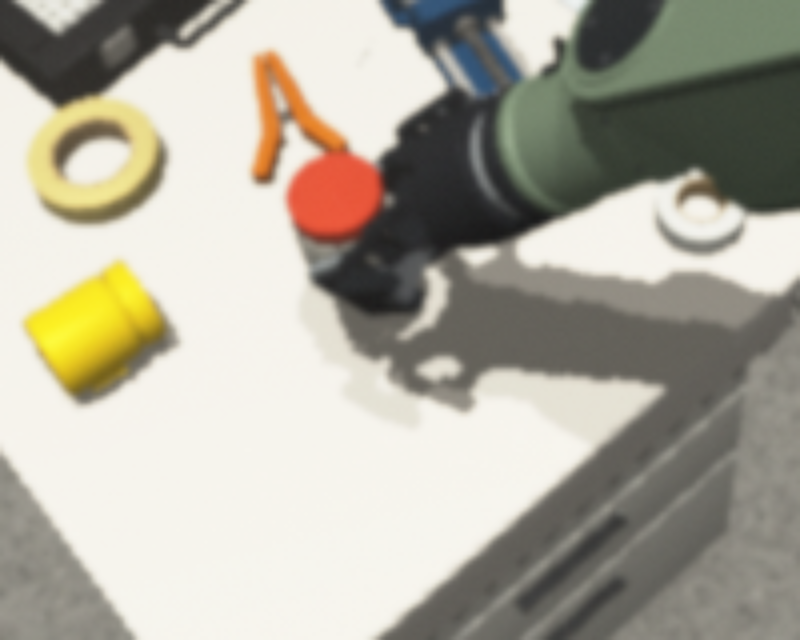

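View pics/t5.png

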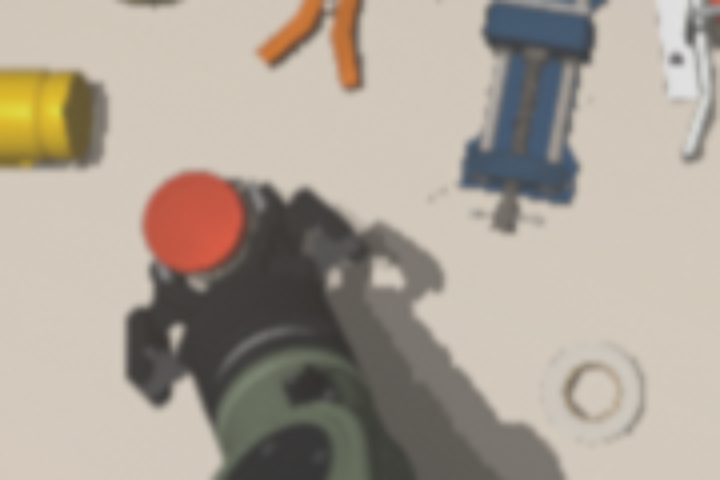

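The jar is upright in both views (lid at scene (264,299)). The wrist is near its singularity at q5 = 0.2, so I'll yaw the hand left about the jar before lowering.

```bash
python3 -m inch '[[[-0.1,0.1,0,0,0,7,5],[-0.2,0.2,0,0,0,14,5],[-0.4,0.3,0,0,0,21,5],[-0.5,0.4,0,0,0,28,5],[-0.6,0.4,0,0,0,35,5],[-0.7,0.5,0,0,0,40,5],[-0.7,0.5,0,0,0,40,5],[-0.7,0.5,0,0,0,40,5]]]'
python3 - <<'E'
from h import *
s,p,R=st();l=np.load("l.npy");v=R.apply(l);print(s["qpos"].round(2),"lid",v.round(3),"corr rotvec deg",np.degrees(np.cross(v,[0,0,1])).round(1))
zt=R.as_matrix()[:,2];print("zt",zt.round(3),"grasp",(p-.0187*zt).round(4))
E
```

```text
t: 9.2
eef_pos: [0.4517, 0.3037, 0.0856]
ee_rot: [-2.392, -0.004, -0.278]
ft_force: [0.6, -0.2, -2.2]
width: 0.633
[ 0.03  0.21  2.12  1.03  0.86 -0.42] lid [-0.004  0.015  1.   ] corr rotvec deg [ 0.9  0.2 -0. ]
zt [ 0.19   0.654 -0.732] grasp [0.4482 0.2914 0.0993]
```

```bash
python3 -m inch '[[[0,0,-1.5,0,0,0,5],[0,0,-3.5,0.5,0,0,5],[0,0,-5,0.9,0.2,0,5],[0,0,-5.6,0.9,0.2,0,5],[0,0,-5.8,0.9,0.2,0,5],[0,0,-5.8,0.9,0.2,0,5]]]'
python3 -m inch '[[[0,0,-0.15,0,0,0,5],[0,0,-0.3,0,0,0,5],[0,0,-0.3,0,0,0,5]]]'; python3 -m inch '[[[0,0,-0.15,0,0,0,5],[0,0,-0.3,0,0,0,5],[0,0,-0.3,0,0,0,5]]]'
python3 - <<'E'
from h import *
import cv2
s,p,R=st();l=np.load("l.npy");v=R.apply(l);print(s["qpos"].round(2),"lid",v.round(3));zt=R.as_matrix()[:,2];print((p-.0187*zt).round(4))
f=eyes.grab_frame("scene");cv2.imwrite("pics/s6.png",cv2.resize(f["image"][250:370,200:360,::-1],None,fx=5,fy=5))
E
```

```text
t: 9.8
eef_pos: [0.4514, 0.304, 0.0278]
ee_rot: [-2.379, 0.003, -0.277]
ft_force: [0.2, 0.3, -2.5]
width: 0.64
t: 10.1
eef_pos: [0.4516, 0.304, 0.0251]
ee_rot: [-2.378, 0.003, -0.277]
ft_force: [0.4, -0.6, -1.3]
width: 0.632
t: 10.4
eef_pos: [0.4515, 0.304, 0.0219]
ee_rot: [-2.379, 0.003, -0.277]
ft_force: [0.5, -0.7, -0.9]
width: 0.634
[ 0.02  0.38  2.12  1.17  0.8  -0.63] lid [-0. -0.  1.]
[0.448  0.2915 0.0354]
```

View pics/s6.png

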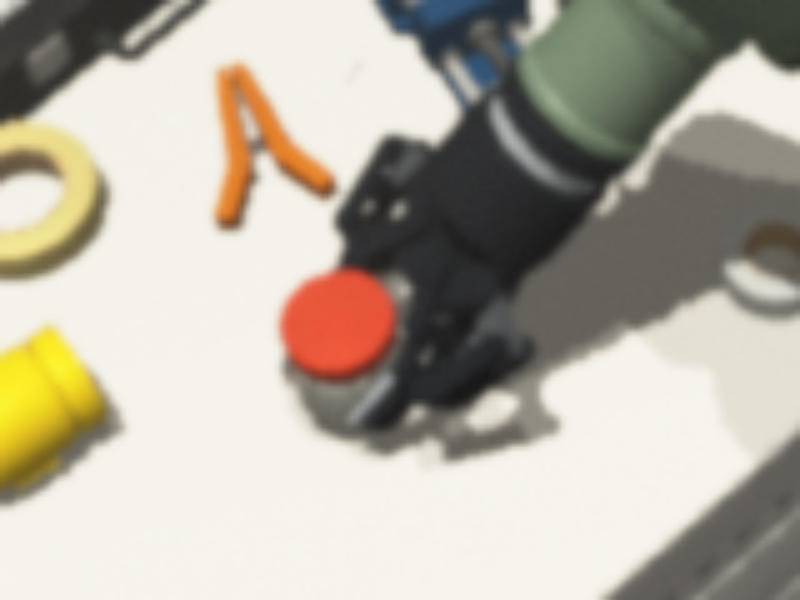

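```bash
for i in 1 2; do python3 -m inch '[[[0,0,-0.1,0,0,0,5],[0,0,-0.2,0,0,0,5],[0,0,-0.2,0,0,0,5]]]'; done
```

```text
t: 10.75
eef_pos: [0.4514, 0.3039, 0.0197]
ee_rot: [-2.379, 0.003, -0.277]
ft_force: [-0.0, -0.3, -1.5]
width: 0.633
t: 11.05
eef_pos: [0.4513, 0.3039, 0.0176]
ee_rot: [-2.379, 0.004, -0.277]
ft_force: [-0.2, -0.6, -1.4]
width: 0.634
```

```bash
for i in 1 2; do python3 -m inch '[[[0,0,-0.1,0,0,0,5],[0,0,-0.2,0,0,0,5],[0,0,-0.2,0,0,0,5]]]'; done;python3 - <<'E'
from h import *
import cv2
s,p,R=st();zt=R.as_matrix()[:,2];print((p-.0187*zt).round(4))
f=eyes.grab_frame("scene");cv2.imwrite("pics/s7.png",cv2.resize(f["image"][290:345,245:300,::-1],None,fx=10,fy=10,interpolation=cv2.INTER_CUBIC))
c=(p-.0187*zt)
for z in(.068,.072,.076):
    print(z,proj(f,[[c[0],c[1],z],[c[0]+.0285,c[1],z],[c[0]-.0285,c[1],z],[c[0],c[1],z-.068]]).round(1).tolist())
E
```

```text
t: 11.35
eef_pos: [0.4512, 0.3039, 0.0154]
ee_rot: [-2.379, 0.004, -0.277]
ft_force: [0.8, 0.4, -2.0]
width: 0.632
t: 11.65
eef_pos: [0.4515, 0.3042, 0.0142]
ee_rot: [-2.377, 0.004, -0.277]
ft_force: [-1.2, -1.1, 3.8]
width: 0.63
[0.448  0.2918 0.0276]
0.068 [[268.6, 313.5], [261.4, 305.7], [276.0, 321.4], [271.8, 327.2]]
0.072 [[268.4, 312.6], [261.2, 304.9], [275.8, 320.5], [271.6, 326.4]]
0.076 [[268.2, 311.7], [261.0, 304.0], [275.6, 319.7], [271.4, 325.7]]
```

View pics/s7.png

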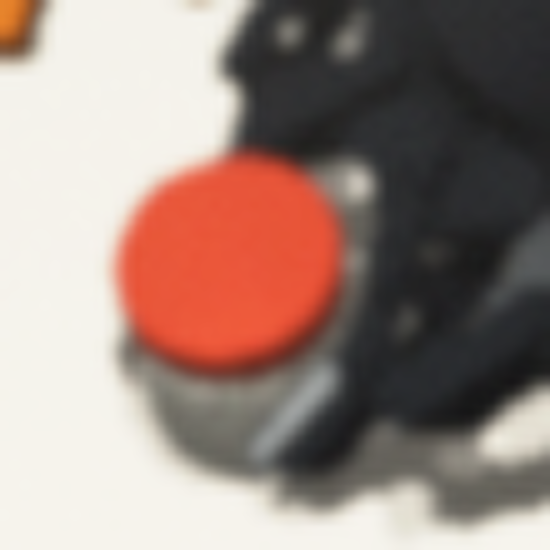

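The downward force has stepped to about +5 N, so the jar is on the desk. Releasing and backing off along the tool.

```bash
python3 -m inch '[[[0,0,0,0,0,0,5],[0,0,0,0,0,0,6],[0,0,0,0,0,0,7],[0,0,0,0,0,0,8.5],[0,0,0,0,0,0,8.5],[0,0,0,0,0,0,8.5],[0,0,0,0,0,0,8.5]]]'; python3 - <<'E'
from h import *
import cv2
print(st()[2].as_matrix()[:,2].round(3))
f=eyes.grab_frame("scene");cv2.imwrite("pics/s8.png",cv2.resize(f["image"][280:350,235:305,::-1],None,fx=7,fy=7,interpolation=cv2.INTER_CUBIC))
f=eyes.grab_frame("wrist");cv2.imwrite("pics/w8.png",f["image"][:,:,::-1])
E
```

```text
t: 12.4
eef_pos: [0.4515, 0.3042, 0.0141]
ee_rot: [-2.377, 0.004, -0.277]
ft_force: [0.4, 0.4, 0.0]
width: 0.998
[ 0.187  0.666 -0.722]
```

View pics/s8.png

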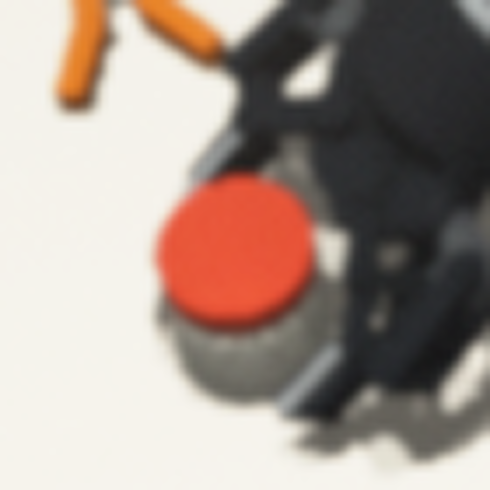

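View pics/w8.png

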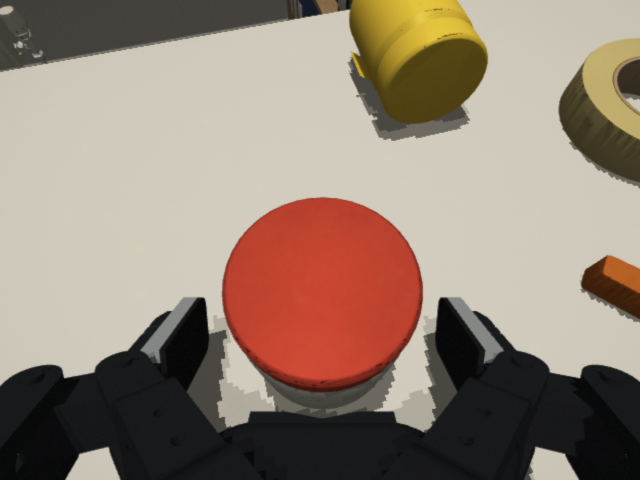

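The jar stands free between the open pads, its lid round and centred at (322,292) in the wrist view. Backing off.

```bash
python3 -m inch '[[[-0.4,-1.4,1.5,0,0,0,8.5],[-1.1,-4,4.3,0,0,0,8.5],[-1.9,-6.8,7.4,0,0,0,8.5],[-2,-8,11,0,0,0,8.5],[-2,-8,15,0,0,0,8.5],[-2,-8,18,0,0,0,8.5],[-2,-8,18,0,0,0,8.5]]]'; python3 - <<'E'
from h import *
import cv2
s,p,R=st();Rt=Ro.from_euler("xyz",[np.pi,0,np.radians(-86.4)])
print(s["qpos"].round(2),(Rt*R.inv()).as_rotvec(degrees=True).round(1))
T=eyes.grab_frame("top");S=eyes.grab_frame("scene")
cv2.imwrite("pics/t9.png",cv2.resize(T["image"][240:300,180:280,::-1],None,fx=7,fy=7,interpolation=cv2.INTER_CUBIC))
for n,f in(("T",T),("S",S)):
    for d in nets.look_for(f,"jar_lying"):print(n,np.round(d["extent"]),d["conf"])
print("expected px",proj(T,[.448,.2918,.068]),proj(S,[.448,.2918,.068]))
E
```

```text
t: 13.2
eef_pos: [0.4347, 0.2236, 0.199]
ee_rot: [-2.375, -0.007, -0.278]
ft_force: [0.8, 0.2, 0.5]
width: 0.994
[-0.2  -0.09  2.13  0.84  1.18 -0.29] [-29.   36.6 -67. ]
T [194. 267. 221. 294.] 0.87
T [137. 235. 176. 261.] 0.63
S [256. 303. 279. 339.] 0.91
S [186. 316. 223. 350.] 0.6
expected px [[207.89292085 280.34967745]] [[268.59371269 313.45713034]]
```

View pics/t9.png

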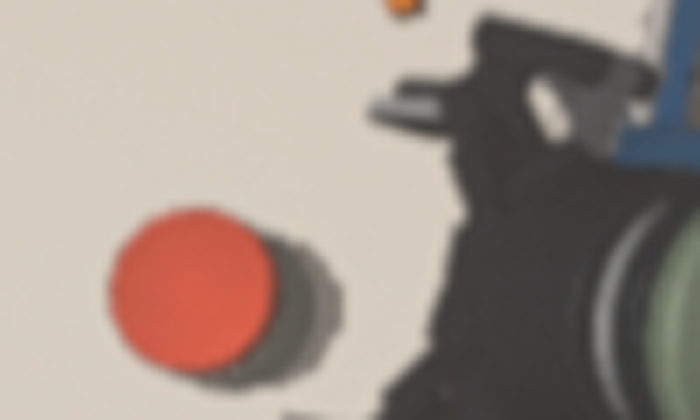

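The jar stands at top pixel (207.6,281.6); I predicted (207.9,280.3). Turning the tool down above it.

```bash
python3 -m inch '[[[0,0.5,1,-3,4,-7,8.5],[0,1,2,-6,7,-13,8.5],[0,2,2,-9,11,-20,8.5],[0.5,3,2,-12,15,-27,8.5],[0.5,4,1,-14,18,-33,8.5],[1,5,0,-17,22,-40,8.5],[1.2,6,-1,-20,26,-47,8.5],[1.2,6.8,-2,-23,29,-54,8.5],[1.2,6.8,-3,-26,33,-60,8.5],[1.2,6.8,-4,-29,36.6,-67,8.5],[1.2,6.8,-4.5,-29,36.6,-67,8.5],[1.2,6.8,-5,-29,36.6,-67,8.5]]]'; python3 - <<'E'
from h import *
import cv2
s,p,R=st();Rt=Ro.from_euler("xyz",[np.pi,0,np.radians(-86.4)])
print(s["qpos"].round(2),(Rt*R.inv()).as_rotvec(degrees=True).round(1))
f=eyes.grab_frame("wrist");cv2.imwrite("pics/w9.png",f["image"][:,:,::-1]);print(proj(f,[[.446,.292,.068],[.446,.3205,.068],[.446,.2635,.068],[.4745,.292,.068],[.4175,.292,.068]]).round(0).tolist())
E
```

```text
t: 14.6
eef_pos: [0.4419, 0.293, 0.1398]
ee_rot: [3.135, 0.009, -1.515]
ft_force: [0.8, 0.1, 0.7]
width: 0.995
[0.42 0.21 1.74 0.01 1.2  1.93] [-0.5 -0.4  0.4]
[[326.0, 243.0], [276.0, 241.0], [374.0, 246.0], [328.0, 195.0], [323.0, 289.0]]
```

View pics/w9.png

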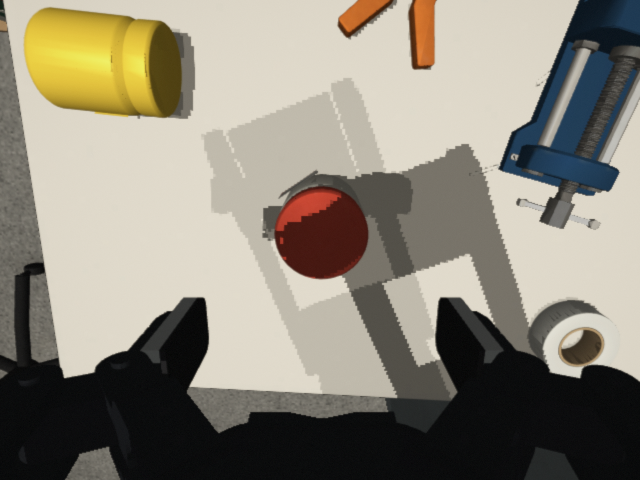

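The lid shows at (321,233) and I predicted (326,243), which is a few mm of x disagreement between the cameras. I'll take x ≈ 0.450; the jaws will centre y.

```bash
python3 -m inch '[[[0.8,0,-2,-0.5,-0.4,0.4,8.5],[0.8,0,-5,-0.5,-0.4,0.4,8.5],[0.8,0,-8,-0.5,-0.4,0.4,8.5],[0.8,0,-10.5,-0.5,-0.4,0.4,8.5],[0.8,0,-12,-0.5,-0.4,0.4,8.5],[0.8,0,-12.1,-0.5,-0.4,0.4,8.5]]]'; python3 - <<'E'
from h import *
import cv2
s,p,R=st();Rt=Ro.from_euler("xyz",[np.pi,0,np.radians(-86.4)])
print(s["qpos"].round(2),(Rt*R.inv()).as_rotvec(degrees=True).round(1))
f=eyes.grab_frame("wrist");cv2.imwrite("pics/w10.png",f["image"][:,:,::-1]);print(proj(f,[[p[0],p[1],.068],[p[0],p[1]+.0285,.068],[p[0],p[1]-.0285,.068],[p[0]+.0285,p[1],.068],[p[0]-.0285,p[1],.068]]).round(0).tolist())
E
```

```text
t: 15.25
eef_pos: [0.446, 0.2908, 0.0155]
ee_rot: [3.135, -0.002, -1.506]
ft_force: [-0.7, -0.4, -0.6]
width: 0.996
[0.42 0.4  1.79 0.   0.95 1.92] [ 0.2 -0.4 -0.1]
[[323.0, 393.0], [219.0, 388.0], [426.0, 399.0], [331.0, 299.0], [317.0, 475.0]]
```

View pics/w10.png

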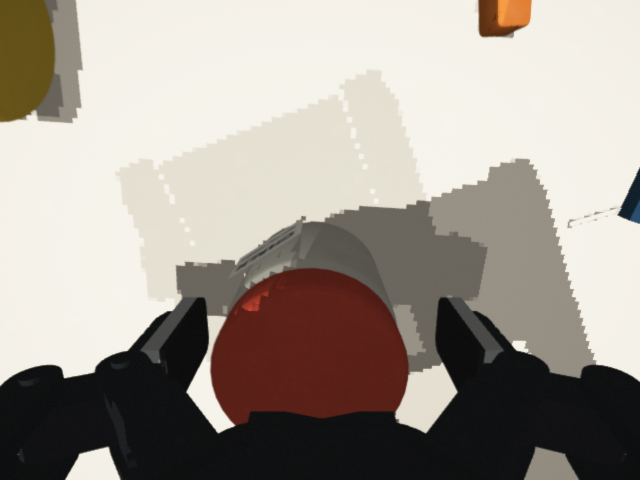

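```bash
python3 -m inch '[[[0.3,0.2,0.2,0.2,-0.4,0,8.5],[0.6,0.4,0.3,0.2,-0.4,0,8.5],[0.6,0.4,0.3,0.2,-0.4,0,8.5],[0.6,0.4,0.3,0.2,-0.4,0,5],[0.6,0.4,0.3,0.2,-0.4,0,5],[0.6,0.4,0.3,0.2,-0.4,0,5],[0.6,0.4,0.3,0.2,-0.4,0,5],[0.6,0.4,0.3,0.2,-0.4,0,5],[0.6,0.4,0.3,0.2,-0.4,0,5],[0.6,0.4,0.3,0.2,-0.4,0,5]]]' 45; python3 - <<'E'
from h import *
import cv2
s,p,R=st();Rt=Ro.from_euler("xyz",[np.pi,0,np.radians(-86.4)])
print(s["qpos"].round(2),(Rt*R.inv()).as_rotvec(degrees=True).round(1))
f=eyes.grab_frame("wrist");cv2.imwrite("pics/w11.png",f["image"][:,:,::-1])
th=np.radians(3.6);o=np.array([.531,-.0165]);d=np.array([np.cos(th),np.sin(th)])
for x in(-.12,-.055):print(x,(o+d*x).round(4),((o+d*x-p[:2])*100).round(1))
E
```

```text
t: 16.3
eef_pos: [0.454, 0.2958, 0.0207]
ee_rot: [-3.137, 0.002, -1.506]
ft_force: [-0.4, 0.3, 6.2]
width: 0.638
[0.42 0.4  1.78 0.   0.95 1.92] [-0.1  0.2 -0.1]
-0.12 [ 0.4112 -0.024 ] [ -4.3 -32. ]
-0.055 [ 0.4761 -0.02  ] [  2.2 -31.6]
```

View pics/w11.png

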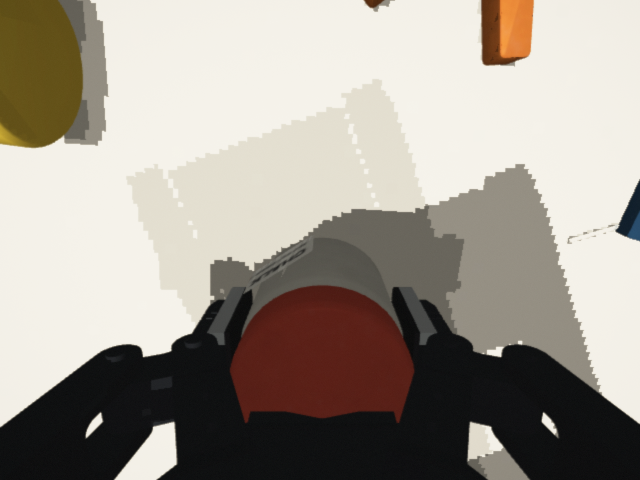

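```bash
python3 -m inch '[[[0,0,2,0,0,0,5],[0,0,5,0,0,0,5],[0,-2,8,0,0,0,5],[0,-6,9,0,0,0,5],[0,-10.5,9,0,0,0,5],[0,-15,9,0,0,0,5],[0,-19.5,9,0,0,0,5],[0,-24,9,0,0,0,5],[0,-28,9,0,0,0,5],[0,-31,9,0,0,0,5],[0,-31.7,9,0,0,0,5],[0,-31.7,9,0,0,0,5]]]'; python3 - <<'E'
from h import *
import cv2
s,p,R=st();print(s["qpos"].round(2),p)
f=eyes.grab_frame("wrist");cv2.imwrite("pics/w12.png",f["image"][:,:,::-1])
V=f["view"];print(-V[:3,:3].T@V[:3,3])
th=np.radians(3.6);o=np.array([.531,-.0165,0]);d=np.array([np.cos(th),np.sin(th),0]);n=np.array([-d[1],d[0],0]);z=np.array([0,0,1])
for nm,P in(("keeper",(.014,0,.0765)),("flL",(-.035,.05,.034)),("flR",(-.035,-.05,.034)),("bL",(0,.034,.034)),("bR",(0,-.034,.034))):
    print(nm,proj(f,o+d*P[0]+n*P[1]+z*P[2]).round(0))
T=eyes.grab_frame("top");cv2.imwrite("pics/t12.png",cv2.resize(T["image"][165:305,280:420,::-1],None,fx=5,fy=5,interpolation=cv2.INTER_CUBIC))
E
```

```text
t: 17.55
eef_pos: [0.4535, -0.0218, 0.1101]
ee_rot: [-3.138, 0.003, -1.509]
ft_force: [-0.3, 0.4, -1.6]
width: 0.635
[-0.24  0.09  1.95  0.    1.1   1.27] [ 0.45348623 -0.02175744  0.11013532]
[ 0.52342786 -0.01755502  0.25339401]
keeper [[321.  74.]]
flL [[233. 177.]]
flR [[410. 177.]]
bL [[259. 112.]]
bR [[385. 112.]]
```

View pics/w12.png

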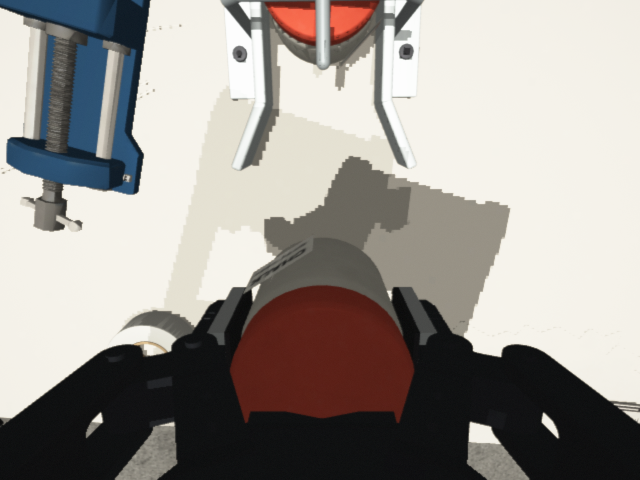

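View pics/t12.png

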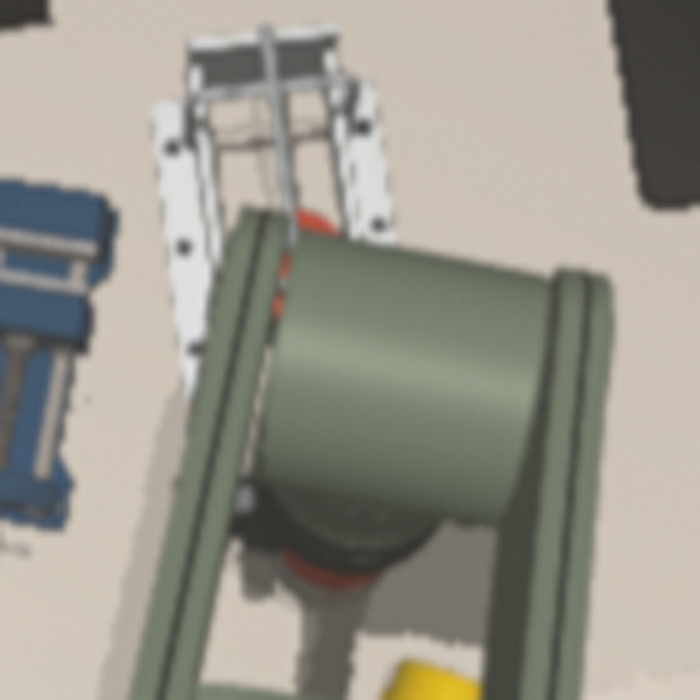

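The wrist view shows the keeper tip at (323,66), flare tips at (241,165) and (407,165), and bends at (266,100) and (381,100). The jar is held upright and on the lane's axis. Refitting the lane from this view.

```bash
python3 - <<'E'
from h import *
s,p,R=st();f=eyes.grab_frame("wrist")
L=np.array([[14,0,76.5],[-36,50,34],[-36,-50,34],[0,34,34],[0,-34,34]])/1e3
uv=np.array([[323,66],[239,164],[408,164],[266,101],[381,101]])
def tf(p,P):
    c,s=np.cos(p[2]),np.sin(p[2]);return np.c_[p[0]+c*P[:,0]-s*P[:,1],p[1]+s*P[:,0]+c*P[:,1],P[:,2]]
q=least_squares(lambda x:(proj(f,tf(x,L))-uv).ravel(),[.53,-.016,.06]);print(q.x.round(4),np.degrees(q.x[2]),q.fun.round(1))
th=q.x[2];d=np.array([np.cos(th),np.sin(th)]);lat=(p[:2]-q.x[:2])@[-d[1],d[0]];print("along",(p[:2]-q.x[:2])@d,"lat",lat)
E
```

```text
[ 0.5366 -0.0152  0.0656] 3.757417150919629 [ 0.4 -6.3 -4.6  5.   4.4  4.8 -6.   0.3  5.7  0.1]
along -0.08322766204251796 lat 0.0004334671283033986
```

```bash
python3 -m inch '[[[1,0,-2,0,0,0,5],[2,0.1,-4.5,0,0,0,5],[2.2,0.1,-7,0,0,0,5],[2.2,0.1,-8.3,0,0,0,5],[2.2,0.1,-8.8,0,0,0,5],[2.2,0.1,-8.8,0,0,0,5]]]'; python3 - <<'E'
from h import *
import cv2
s,p,R=st();print(s["qpos"].round(2))
f=eyes.grab_frame("wrist");cv2.imwrite("pics/w13.png",f["image"][:,:,::-1])
f=eyes.grab_frame("scene");cv2.imwrite("pics/s13.png",cv2.resize(f["image"][190:330,270:410,::-1],None,fx=5,fy=5,interpolation=cv2.INTER_CUBIC))
E
```

```text
t: 18.3
eef_pos: [0.4751, -0.0182, 0.022]
ee_rot: [-3.139, 0.003, -1.504]
ft_force: [-0.5, -0.9, -1.2]
width: 0.638
[-0.22  0.29  1.94  0.    0.91  1.28]
```

View pics/w13.png

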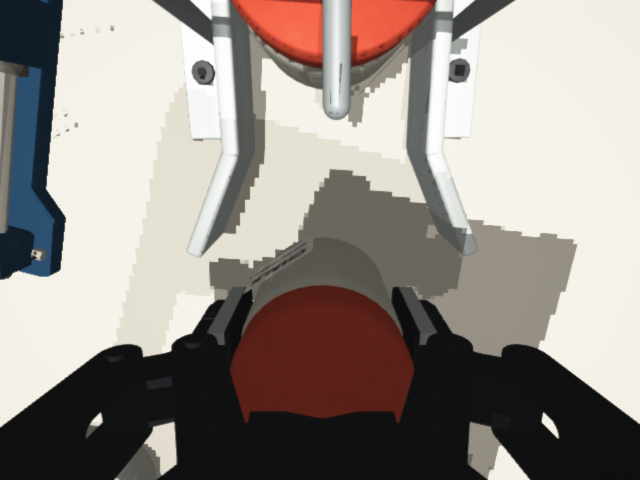

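View pics/s13.png

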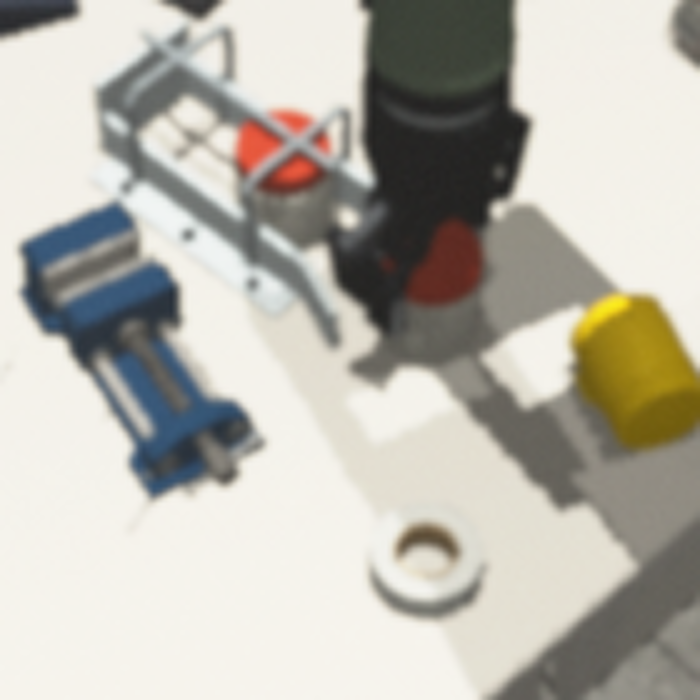

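The lane's centre appears about 10 px right of the jar's, at (332) against (322). The arm ended 3 mm further in +y than commanded, so I'm shifting −y 3 mm, setting down and releasing.

```bash
python3 -m inch '[[[0,-0.2,0,0,0,0,5],[0,-0.35,0,0,0,0,5],[0,-0.35,-0.1,0,0,0,5],[0,-0.35,-0.1,0,0,0,5],[0,-0.35,-0.1,0,0,0,6],[0,-0.35,-0.1,0,0,0,7],[0,-0.35,-0.1,0,0,0,7.5],[0,-0.35,-0.1,0,0,0,7.5]]]';  python3 - <<'E'
from h import *
import cv2
f=eyes.grab_frame("wrist");cv2.imwrite("pics/w14.png",f["image"][:,:,::-1])
E
```

```text
t: 19.2
eef_pos: [0.4764, -0.0223, 0.0221]
ee_rot: [-3.136, 0.002, -1.505]
ft_force: [0.2, -0.5, -0.2]
width: 0.882
```

View pics/w14.png

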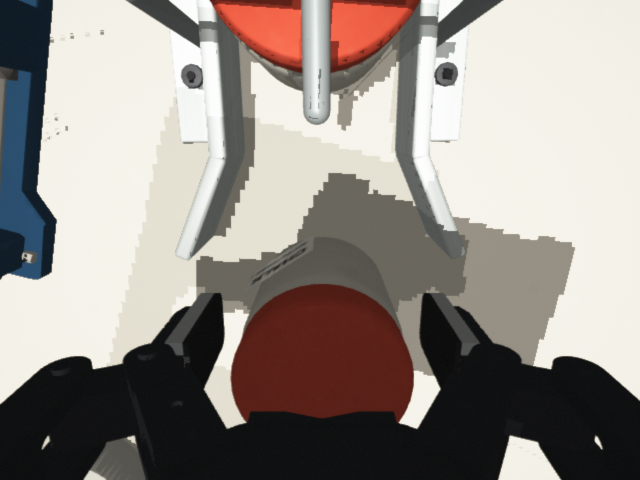

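Flare tips centre at 319 px, keeper at 316 and jar at 322, so it's well aligned and the jar is released. I'll lift, go behind it, set the fingers 2.5 cm apart as a cradle, and lower.

```bash
python3 -m inch '[[[0,0,2,0,0,0,8.5],[0,0,5,0,0,0,8.5],[0,0,8.5,0,0,0,8.5],[-2,-0.1,9,0,0,0,6],[-5,-0.3,9,0,0,0,2.5],[-5.2,-0.3,9,0,0,0,2.5],[-5.2,-0.3,8.5,0,0,0,2.5],[-5.2,-0.3,8.5,0,0,0,2.5],[-5.2,-0.3,8.5,0,0,0,2.5]]]';  python3 - <<'E'
from h import *
import cv2
f=eyes.grab_frame("wrist");cv2.imwrite("pics/w15.png",f["image"][:,:,::-1])
f=eyes.grab_frame("scene");cv2.imwrite("pics/s15.png",cv2.resize(f["image"][190:330,270:410,::-1],None,fx=5,fy=5,interpolation=cv2.INTER_CUBIC))
E
```

```text
t: 20.15
eef_pos: [0.4251, -0.0254, 0.1069]
ee_rot: [-3.136, 0.002, -1.504]
ft_force: [0.1, -0.0, 0.3]
width: 0.292
```

View pics/w15.png

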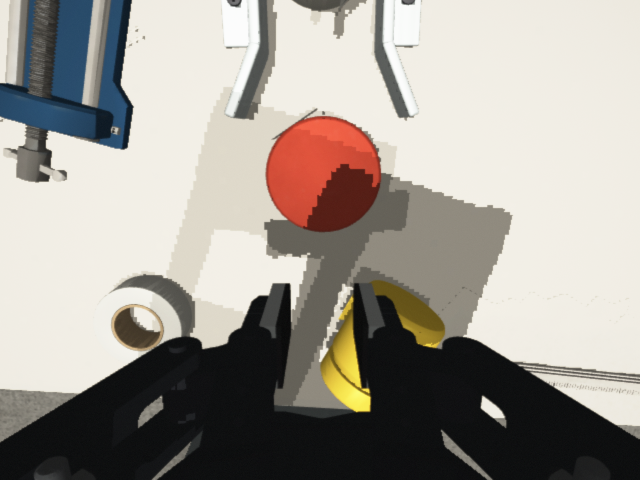

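View pics/s15.png

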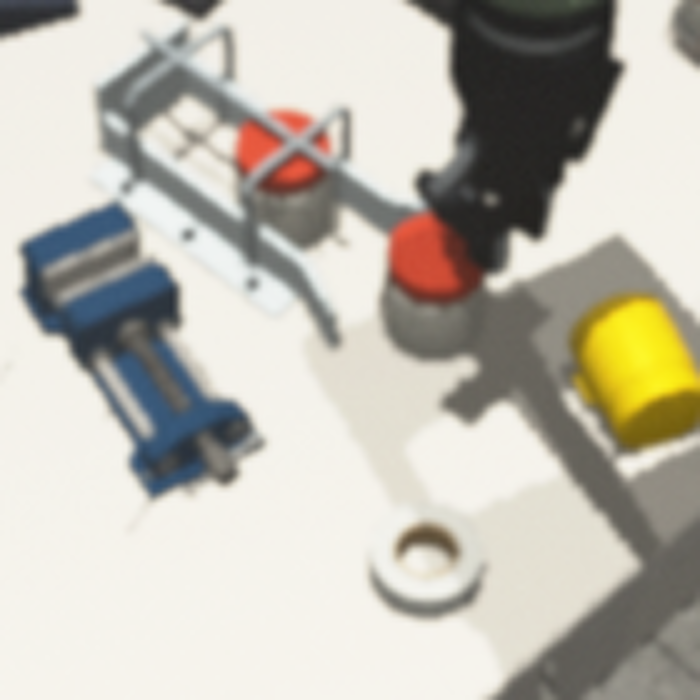

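The jar stands at (323,175), in line with the flare (midline 322). The yellow jar's near edge at (375,283) is close to where the fingers come down, so I'm measuring it.

```bash
python3 - <<'E'
from h import *
f=eyes.grab_frame("wrist");s,p,R=st()
print("jar",ray(f,(323.5,174),.068),"lid back",ray(f,(323.5,232),.068))
for u in((378,282),(408,285),(352,310),(335,345)):
    print(u,[ray(f,u,z).round(3)[:2].tolist() for z in(.02,.035,.05)])
E
```

```text
jar [ 0.47382629 -0.0226057   0.068     ] lid back [ 0.44573317 -0.02449843  0.068     ]
(378, 282) [[0.402, -0.062], [0.408, -0.06], [0.414, -0.057]]
(408, 285) [[0.401, -0.082], [0.407, -0.078], [0.414, -0.074]]
(352, 310) [[0.381, -0.048], [0.389, -0.046], [0.396, -0.044]]
(335, 345) [[0.355, -0.038], [0.364, -0.037], [0.373, -0.036]]
```

```bash
python3 -m inch '[[[0.4,0,-2,0,0,0,2.2],[0.4,0,-5,0,0,0,2.2],[0.4,0,-7.5,0,0,0,2.2],[0.4,0,-8.6,0,0,0,2.2],[0.4,0,-8.7,0,0,0,2.2]]]';  python3 - <<'E'
from h import *
import cv2
f=eyes.grab_frame("wrist");cv2.imwrite("pics/w16.png",f["image"][:,:,::-1])
E
```

```text
t: 20.8
eef_pos: [0.4278, -0.025, 0.0187]
ee_rot: [-3.14, 0.004, -1.504]
ft_force: [-0.1, 1.2, -0.1]
width: 0.259
```

View pics/w16.png

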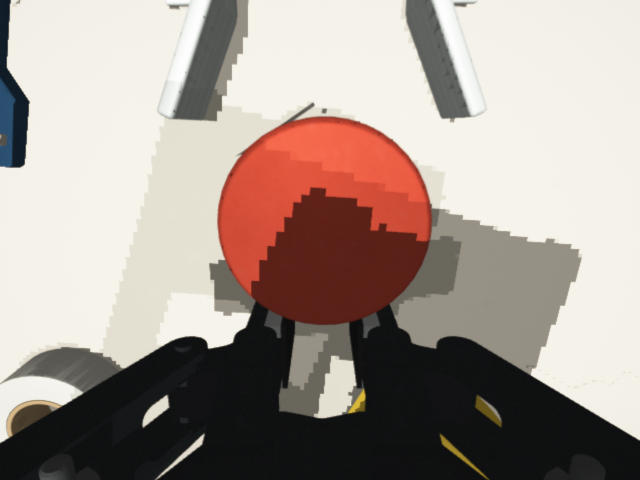

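```bash
python3 -m inch '[[[0.6,0.05,0,0,0,0,2.2],[1.2,0.1,0,0,0,0,2.2],[1.8,0.15,0,0,0,0,2.2],[2.4,0.2,0,0,0,0,2.2],[3,0.25,0,0,0,0,2.2],[3.6,0.3,0,0,0,0,2.2],[4.2,0.35,0,0,0,0,2.2],[4.8,0.4,0,0,0,0,2.2],[5.4,0.45,0,0,0,0,2.2],[5.4,0.45,0,0,0,0,2.2]]]';  python3 - <<'E'
from h import *
import cv2
f=eyes.grab_frame("wrist");cv2.imwrite("pics/w17.png",f["image"][:,:,::-1])
f=eyes.grab_frame("scene");cv2.imwrite("pics/s17.png",cv2.resize(f["image"][190:330,270:410,::-1],None,fx=5,fy=5,interpolation=cv2.INTER_CUBIC))
E
```

```text
t: 21.85
eef_pos: [0.4842, -0.0209, 0.0198]
ee_rot: [-3.136, 0.003, -1.504]
ft_force: [0.1, 0.5, 0.2]
width: 0.256
```

View pics/w17.png

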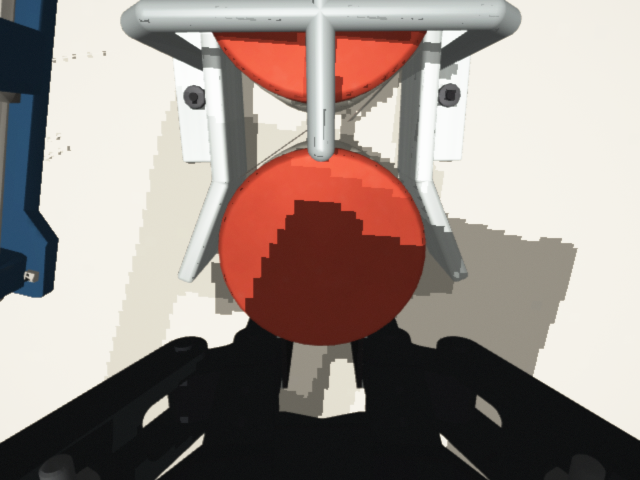

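View pics/s17.png

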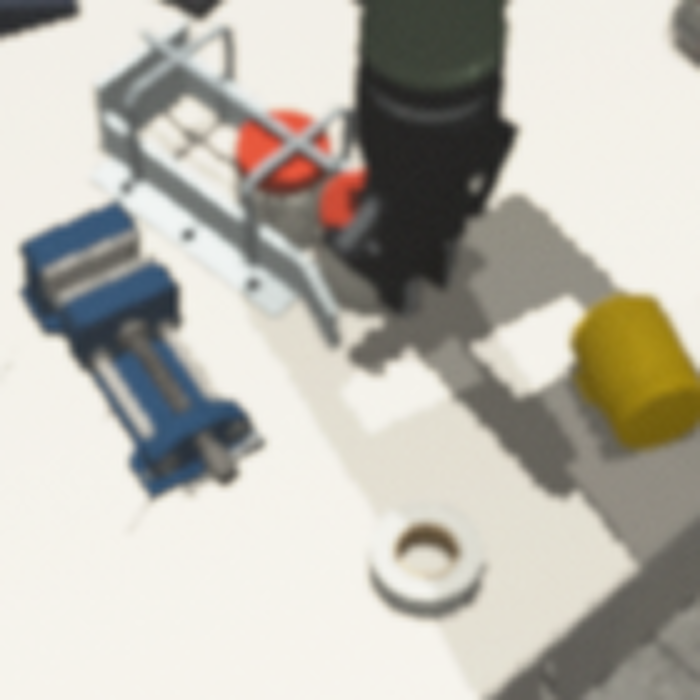

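Sliding in cleanly: the jar at (322,245) is centred between the rails, in the cradle and passing under the keeper. Continuing.

```bash
python3 -m inch '[[[0.5,0.03,0,0,0,0,2.2],[1,0.07,0,0,0,0,2.2],[1.5,0.1,0,0,0,0,2.2],[2,0.14,0,0,0,0,2.2],[2.5,0.17,0,0,0,0,2.2],[3,0.2,0,0,0,0,2.2],[3.5,0.24,0,0,0,0,2.2],[4,0.27,0,0,0,0,2.2],[4.5,0.3,0,0,0,0,2.2],[5,0.33,0,0,0,0,2.2],[5,0.33,0,0,0,0,2.2]]]';  python3 - <<'E'
from h import *
import cv2
f=eyes.grab_frame("wrist");cv2.imwrite("pics/w18.png",f["image"][:,:,::-1])
f=eyes.grab_frame("scene");cv2.imwrite("pics/s18.png",cv2.resize(f["image"][190:330,270:410,::-1],None,fx=5,fy=5,interpolation=cv2.INTER_CUBIC))
E
```

```text
t: 23.05
eef_pos: [0.5344, -0.0176, 0.0199]
ee_rot: [-3.136, 0.002, -1.504]
ft_force: [-1.1, -0.0, -0.5]
width: 0.259
```

View pics/w18.png

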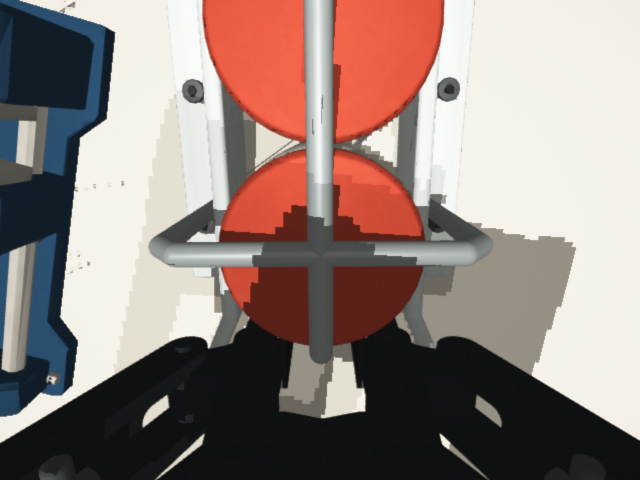

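View pics/s18.png

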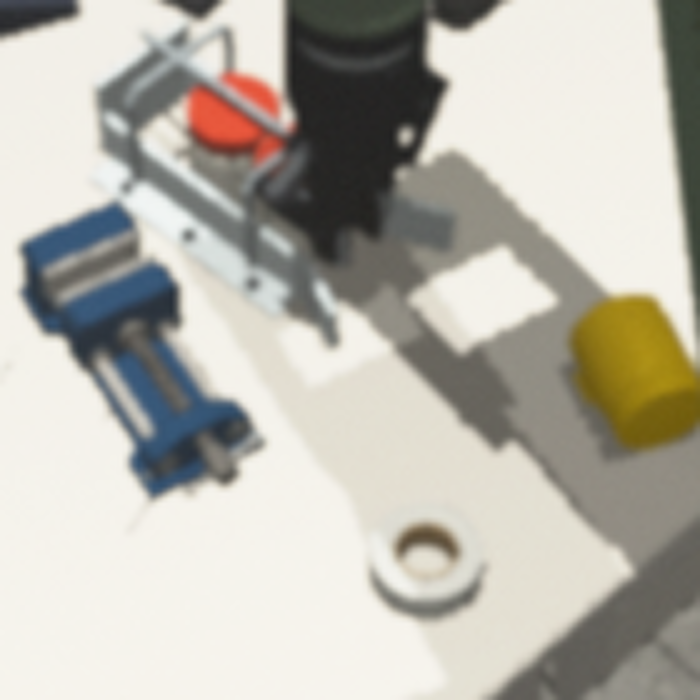

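The lid's centre at (322,247) is under the first portal (x ≈ 38 mm), so the jar is wholly past the mouth. Retreating, then over to the standing jar.

```bash
python3 -m inch '[[[-2,-0.1,0,0,0,0,2.2],[-5,-0.3,0,0,0,0,2.2],[-7,-0.4,1,0,0,0,2.2],[-8,-0.5,5,0,0,0,2.2],[-8,-2,9,0,0,0,5],[-8,-6,12,0,0,0,8.5],[-8,-10.5,14,0,0,0,8.5],[-7,-15,14,0,0,0,8.5],[-6,-19.5,14,0,0,0,8.5],[-5,-24,14,0,0,0,8.5],[-4,-28,14,0,0,0,8.5],[-4,-29,14,0,0,0,8.5]]]';  python3 - <<'E'
from h import *
import cv2
s,p,R=st();print(s["qpos"].round(2))
f=eyes.grab_frame("wrist");cv2.imwrite("pics/w19.png",f["image"][:,:,::-1]);print(proj(f,[.507,-.307,.068]))
f=eyes.grab_frame("top");cv2.imwrite("pics/t19.png",cv2.resize(f["image"][160:340,280:510,::-1],None,fx=3,fy=3,interpolation=cv2.INTER_CUBIC))
E
```

```text
t: 24.35
eef_pos: [0.4948, -0.3123, 0.1606]
ee_rot: [-3.133, -0.001, -1.508]
ft_force: [-0.6, -0.6, -0.7]
width: 0.996
[-0.71  0.29  1.59  0.01  1.25  0.79]
[[314.78100014 222.770749  ]]
```

View pics/w19.png

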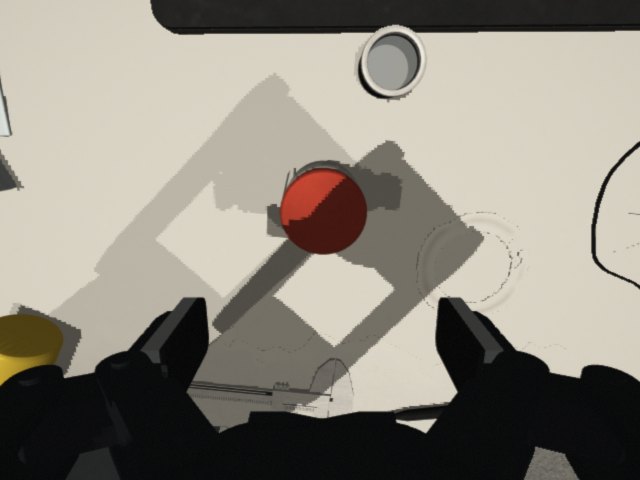

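View pics/t19.png

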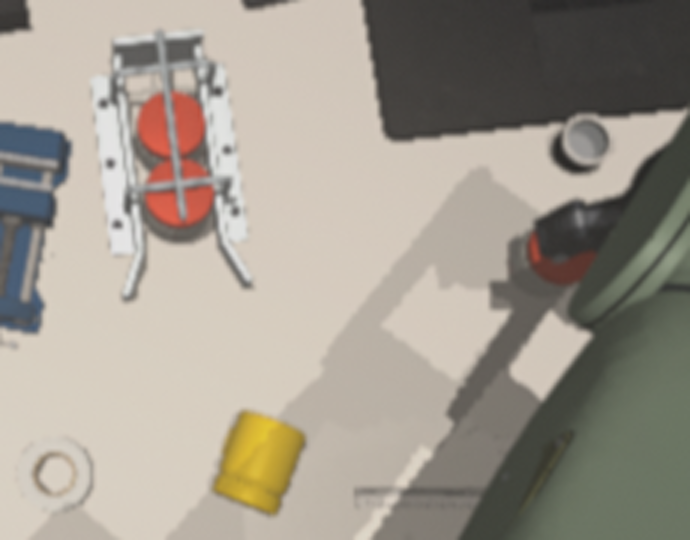

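Both lane jars stand closed up. The standing jar shows at (323,211) and the loupe at (390,62). Positioning over the jar.

```bash
python3 -m inch '[[[1,0,-2,-0.5,0,0,8.5],[1.8,0,-5,-0.5,0,0,8.5],[1.8,0,-7,-0.5,0,0,8.5],[1.8,0,-7.5,-0.5,0,0,8.5],[1.8,0,-7.5,-0.5,0,0,8.5]]]';  python3 - <<'E'
from h import *
import cv2
s,p,R=st()
f=eyes.grab_frame("wrist");cv2.imwrite("pics/w20.png",f["image"][:,:,::-1]);print(proj(f,[[p[0],p[1],.068],[p[0]+.0285,p[1],.068],[p[0],p[1]-.0285,.068]]))
E
```

```text
t: 24.95
eef_pos: [0.511, -0.3072, 0.084]
ee_rot: [-3.138, -0.004, -1.505]
ft_force: [0.7, -0.7, -0.1]
width: 0.994
[[322.2439587  290.09320722]
 [326.61099702 228.28368   ]
 [385.87575074 293.80261252]]
```

View pics/w20.png

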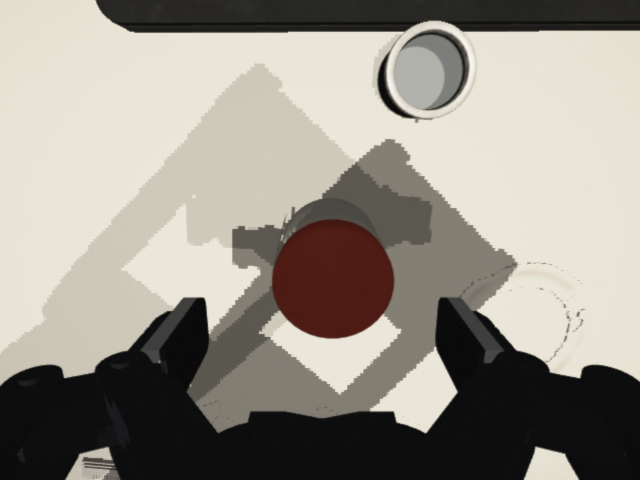

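The lid is at (333,279) and my projection was (322,290), so I correct by +4 mm x and −5 mm y, then descend and grip.

```bash
python3 -m inch '[[[0.4,-0.5,-0.5,0,0,0,8.5],[0.4,-0.5,-2.5,0,0,0,8.5],[0.4,-0.5,-4.5,0,0,0,8.5],[0.4,-0.5,-6.2,0,0,0,8.5],[0.4,-0.5,-6.3,0,0,0,8.5],[0.4,-0.5,-6.3,0,0,0,8.5]]]';  python3 - <<'E'
from h import *
import cv2
s,p,R=st()
f=eyes.grab_frame("wrist");cv2.imwrite("pics/w21.png",f["image"][:,:,::-1]);print(proj(f,[[p[0],p[1],.068]]))
E
```

```text
t: 25.6
eef_pos: [0.5164, -0.3137, 0.0231]
ee_rot: [-3.135, -0.007, -1.506]
ft_force: [1.1, 0.7, 0.4]
width: 0.997
[[323.90605621 374.05332117]]
```

View pics/w21.png

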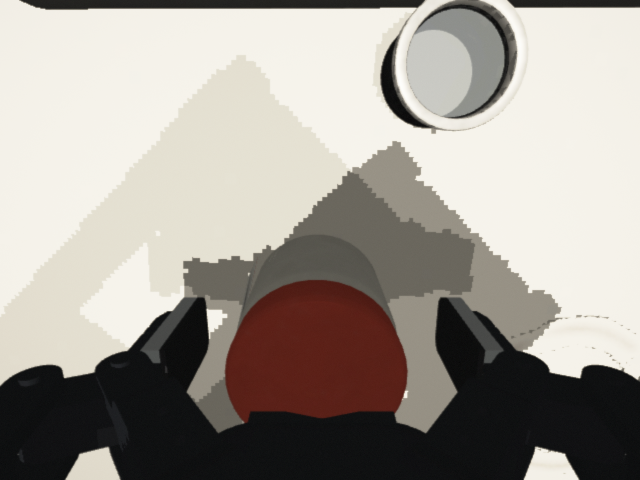

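```bash
python3 -m inch '[[[0.1,0.2,-0.2,0,0,0,8.5],[0.1,0.2,-0.2,0,0,0,5],[0.1,0.2,-0.2,0,0,0,5],[0.1,0.2,-0.2,0,0,0,5],[0.1,0.2,-0.2,0,0,0,5],[0.1,0.2,-0.2,0,0,0,5],[0.1,0.2,-0.2,0,0,0,5],[0.1,0.2,-0.2,0,0,0,5]]]' 45 && python3 -m inch '[[[0,0,2,0,0,0,5],[-0.5,0,5,0,0,0,5],[-2,1,9,0,0,0,5],[-4,3,10,0,0,0,5],[-5,7,10,0,0,0,5],[-6,11,10,0,0,0,5],[-6.3,15.5,10,0,0,0,5],[-6.3,20,10,0,0,0,5],[-6.3,24,10,0,0,0,5],[-6.3,27.5,10,0,0,0,5],[-6.3,28.9,10,0,0,0,5],[-6.3,28.9,10,0,0,0,5]]]'; python3 - <<'E'
from h import *
import cv2
s,p,R=st();print(s["qpos"].round(2))
f=eyes.grab_frame("wrist");cv2.imwrite("pics/w22.png",f["image"][:,:,::-1])
E
```

```text
t: 26.45
eef_pos: [0.5187, -0.3127, 0.0229]
ee_rot: [-3.133, -0.009, -1.506]
ft_force: [0.5, 0.3, 6.5]
width: 0.631
t: 27.65
eef_pos: [0.4545, -0.0216, 0.1221]
ee_rot: [-3.134, -0.008, -1.502]
ft_force: [0.3, -0.1, -1.3]
width: 0.629
[-0.23  0.07  1.94 -0.01  1.12  1.27]
```

View pics/w22.png

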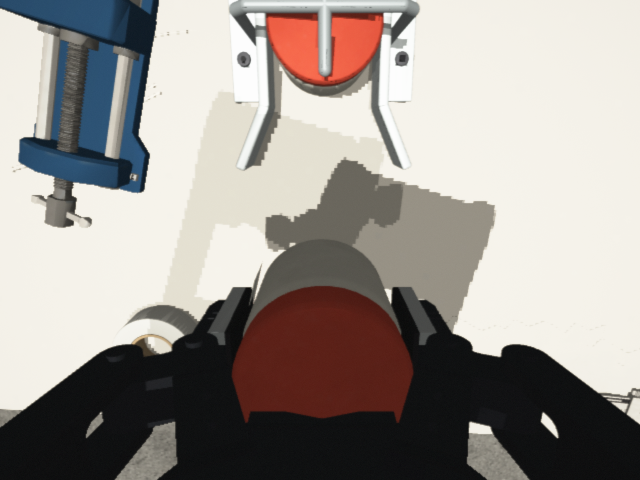

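```bash
python3 -m inch '[[[1,0,-2,0,0,0,5],[2,-0.1,-5,0,0,0,5],[2.2,-0.2,-8,0.2,0.4,0,5],[2.2,-0.2,-9.5,0.2,0.4,0,5],[2.2,-0.2,-9.8,0.2,0.4,0,5],[2.2,-0.2,-9.8,0.2,0.4,0,5]]]'; python3 - <<'E'
from h import *
import cv2
f=eyes.grab_frame("wrist");cv2.imwrite("pics/w23.png",f["image"][:,:,::-1])
E
```

```text
t: 28.3
eef_pos: [0.4764, -0.0261, 0.0236]
ee_rot: [3.141, -0.005, -1.505]
ft_force: [-0.2, -1.4, -1.3]
width: 0.635
```

View pics/w23.png

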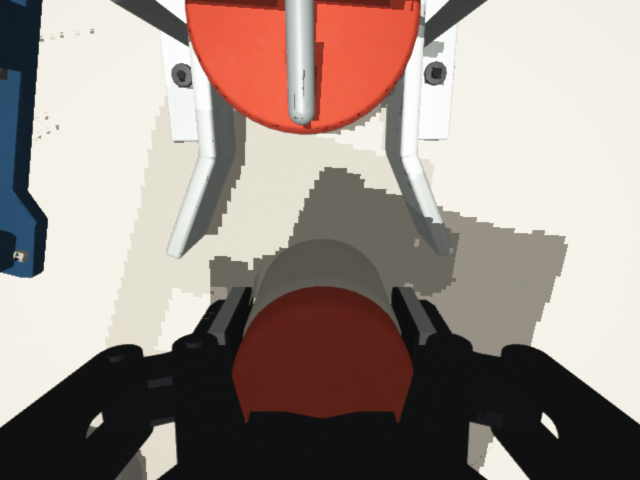

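The lane's midline is at 310 and the jar at 322, so I shift +y 4 mm, set down and release.

```bash
python3 -m inch '[[[0,0.2,0,0,0,0,5],[0,0.35,0,0,0,0,5],[0,0.35,-0.1,0,0,0,5],[0,0.35,-0.1,0,0,0,5],[0,0.35,-0.1,0,0,0,6],[0,0.35,-0.1,0,0,0,7],[0,0.35,-0.1,0,0,0,7.5],[0,0.35,-0.1,0,0,0,7.5]]]' && python3 -m inch '[[[0,0,2,0,0,0,8.5],[0,0,5,0,0,0,8.5],[0,0,8.5,0,0,0,8.5],[-2,-0.1,9,0,0,0,6],[-4.8,-0.3,9,0,0,0,2.2],[-4.9,-0.3,8.5,0,0,0,2.2],[-4.9,-0.3,8.5,0,0,0,2.2],[-4.9,-0.3,8.5,0,0,0,2.2]]]';  python3 - <<'E'
from h import *
import cv2
f=eyes.grab_frame("wrist");cv2.imwrite("pics/w24.png",f["image"][:,:,::-1])
E
```

```text
t: 29.15
eef_pos: [0.4771, -0.0225, 0.0232]
ee_rot: [-3.141, -0.006, -1.505]
ft_force: [0.3, -0.5, -0.1]
width: 0.882
t: 29.95
eef_pos: [0.4288, -0.0256, 0.1082]
ee_rot: [-3.14, -0.006, -1.505]
ft_force: [0.4, -0.2, 0.5]
width: 0.259
```

View pics/w24.png

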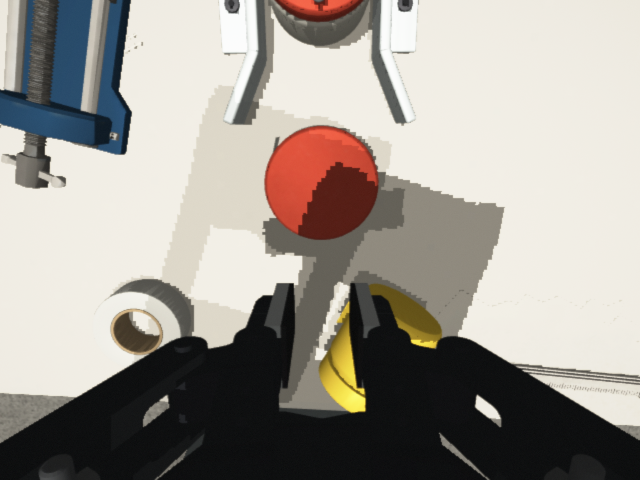

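The jar stands at (321,182) on the lane's midline (319). Lowering behind it and pushing.

```bash
python3 -m inch '[[[0,0,-2,0,0.3,0,2.2],[0,0,-5,0,0.3,0,2.2],[0,0,-7.7,0,0.3,0,2.2],[0,0,-8.8,0,0.3,0,2.2],[0,0,-8.8,0,0.3,0,2.2]]]' && python3 -m inch '[[[0.6,0.05,0,0,0,0,2.2],[1.2,0.1,0,0,0,0,2.2],[1.8,0.15,0,0,0,0,2.2],[2.4,0.2,0,0,0,0,2.2],[3,0.22,0,0,0,0,2.2],[3.6,0.26,0,0,0,0,2.2],[4.2,0.3,0,0,0,0,2.2],[4.8,0.34,0,0,0,0,2.2],[5.2,0.37,0,0,0,0,2.2],[5.2,0.37,0,0,0,0,2.2]]]';  python3 - <<'E'
from h import *
import cv2
f=eyes.grab_frame("wrist");cv2.imwrite("pics/w25.png",f["image"][:,:,::-1])
E
```

```text
t: 30.5
eef_pos: [0.4279, -0.0253, 0.0188]
ee_rot: [3.134, -0.004, -1.505]
ft_force: [0.8, 0.0, 0.1]
width: 0.258
t: 31.5
eef_pos: [0.4804, -0.0216, 0.0187]
ee_rot: [3.134, -0.004, -1.505]
ft_force: [-0.5, 0.0, 1.1]
width: 0.259
```

View pics/w25.png

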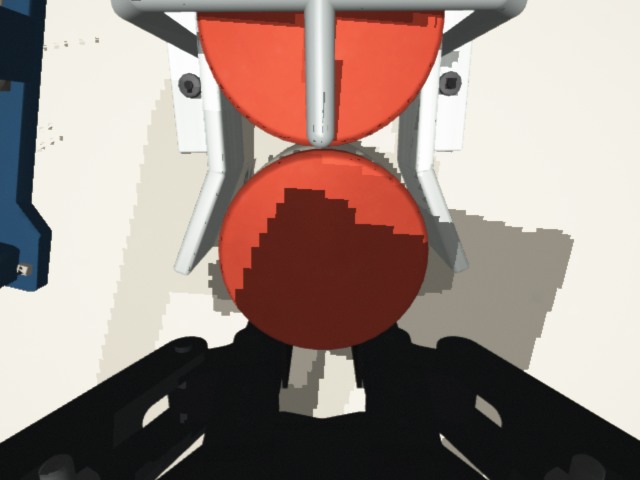

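```bash
python3 -m inch '[[[0.5,0.03,0,0,0,0,2.2],[1,0.07,0,0,0,0,2.2],[1.5,0.1,0,0,0,0,2.2],[2,0.14,0,0,0,0,2.2],[2.5,0.17,0,0,0,0,2.2],[2.9,0.2,0,0,0,0,2.2],[3.2,0.22,0,0,0,0,2.2],[3.2,0.22,0,0,0,0,2.2]]]' && python3 -m inch '[[[0.15,0,0,0,0,0,2.2],[0.3,0.02,0,0,0,0,2.2],[0.3,0.02,0,0,0,0,2.2]]]' && python3 -m inch '[[[0.1,0,0,0,0,0,2.2],[0.2,0,0,0,0,0,2.2],[0.2,0,0,0,0,0,2.2]]]'; python3 - <<'E'
from h import *
import cv2
f=eyes.grab_frame("wrist");cv2.imwrite("pics/w26.png",f["image"][:,:,::-1])
f=eyes.grab_frame("scene");cv2.imwrite("pics/s26.png",cv2.resize(f["image"][180:280,270:390,::-1],None,fx=6,fy=6,interpolation=cv2.INTER_CUBIC))
E
```

```text
t: 32.35
eef_pos: [0.5133, -0.0194, 0.0188]
ee_rot: [3.136, -0.004, -1.505]
ft_force: [-0.4, -0.6, -0.4]
width: 0.257
t: 32.65
eef_pos: [0.5164, -0.0193, 0.0189]
ee_rot: [3.136, -0.004, -1.505]
ft_force: [-0.9, 0.0, -0.1]
width: 0.259
t: 32.95
eef_pos: [0.5186, -0.0193, 0.0189]
ee_rot: [3.137, -0.004, -1.505]
ft_force: [-1.4, 0.5, -0.1]
width: 0.261
```

View pics/w26.png

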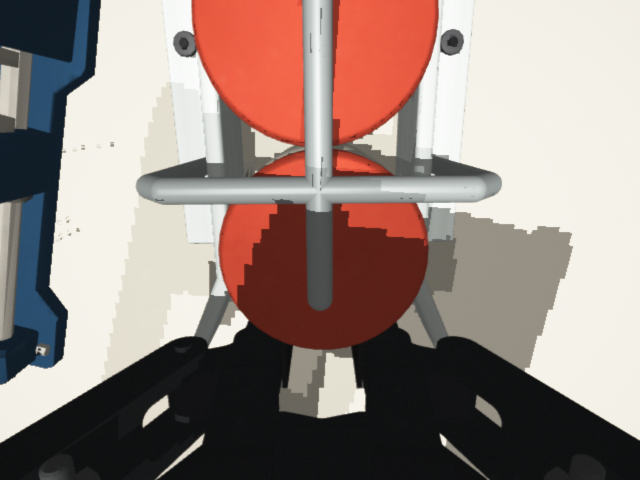

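View pics/s26.png

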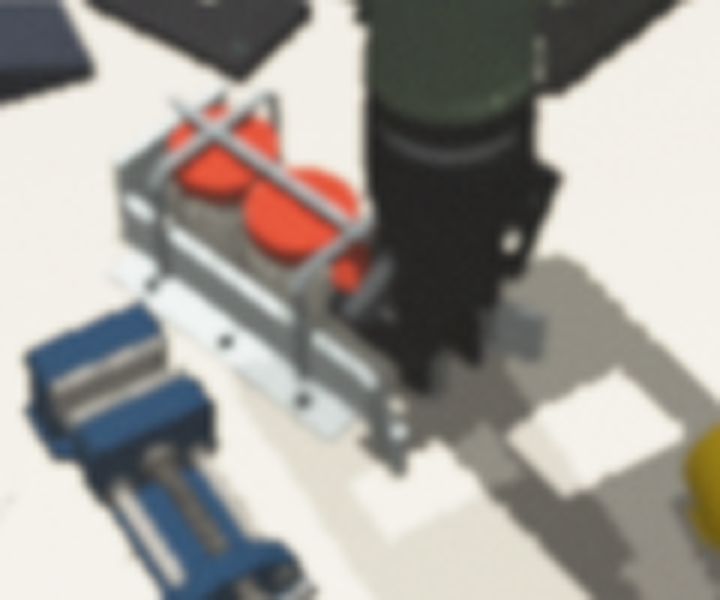

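Not at the stop yet, with force still about 1 N. Continuing in 2 mm steps until it rises.

```bash
for i in 1 2; do python3 -m inch '[[[0.1,0,0,0,0,0,2.2],[0.2,0.01,0,0,0,0,2.2],[0.2,0.01,0,0,0,0,2.2]]]' | grep -E "pos|force"; done
```

```text
eef_pos: [0.5208, -0.0192, 0.0189]
ft_force: [-2.1, -0.4, -0.6]
eef_pos: [0.5231, -0.0191, 0.0189]
ft_force: [-2.3, 0.0, -0.5]
```

```bash
for i in 1 ; do python3 -m inch '[[[0.1,0,0,0,0,0,2.2],[0.2,0.01,0,0,0,0,2.2],[0.2,0.01,0,0,0,0,2.2]]]' | grep -E "pos|force"; done;  python3 -m inch '[[[0.1,0,0,0,0,0,2.2],[0.1,0.01,0,0,0,0,2.2],[0.1,0.01,0,0,0,0,2.2]]]' | grep -E "pos|force"; python3 - <<'E'
from h import *
import cv2
f=eyes.grab_frame("wrist");cv2.imwrite("pics/w27.png",f["image"][:,:,::-1])
f=eyes.grab_frame("scene");cv2.imwrite("pics/s27.png",cv2.resize(f["image"][180:280,270:390,::-1],None,fx=6,fy=6,interpolation=cv2.INTER_CUBIC))
E
```

```text
eef_pos: [0.5244, -0.019, 0.0187]
ft_force: [-3.2, -0.7, 1.6]
eef_pos: [0.5244, -0.019, 0.0186]
ft_force: [-5.1, -0.4, 2.8]
```

View pics/w27.png

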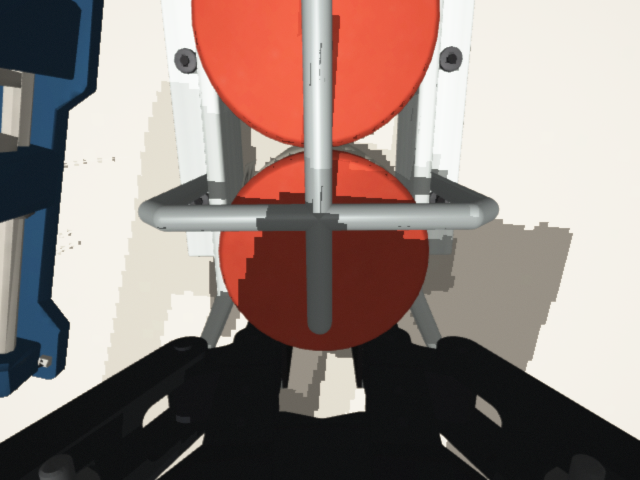

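View pics/s27.png

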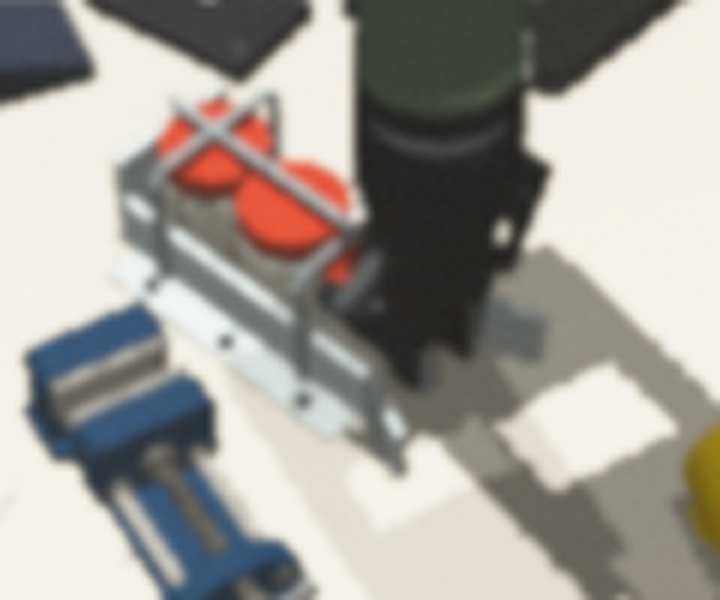

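TCP stalls at 0.5244 while the force climbs. I'll press a little harder to confirm it's the stop.

```bash
python3 -m inch '[[[0.15,0,0,0,0,0,2.2],[0.3,0.02,0,0,0,0,2.2],[0.4,0.02,0,0,0,0,2.2],[0.4,0.02,0,0,0,0,2.2]]]' | grep -E "pos|force"
```

```text
eef_pos: [0.5244, -0.0189, 0.0183]
ft_force: [-13.1, -2.2, 9.5]
```

It's solid: 13 N with no further motion. Retreating straight back, then up and clear for a check.

```bash
python3 -m inch '[[[-0.3,0,0,0,0,0,2.2],[-1.5,-0.1,0,0,0,0,2.2],[-4,-0.3,0,0,0,0,2.2],[-6.5,-0.4,1,0,0,0,2.2],[-7,-0.5,5,0,0,0,2.2],[-7,-3,9,0,0,0,2.2],[-7,-7,13,0,0,0,2.2],[-7,-11.5,15,0,0,0,2.2],[-7,-16,16,0,0,0,2.2],[-7,-20,16,0,0,0,2.2],[-7,-24,16,0,0,0,2.2],[-7,-24,16,0,0,0,2.2]]]'; python3 - <<'E'
from h import *
import cv2
T=eyes.grab_frame("top");S=eyes.grab_frame("scene")
cv2.imwrite("pics/t28.png",cv2.resize(T["image"][165:265,290:390,::-1],None,fx=6,fy=6,interpolation=cv2.INTER_CUBIC))
cv2.imwrite("pics/t28f.png",T["image"][:,:,::-1])
cv2.imwrite("pics/s28.png",cv2.resize(S["image"][180:280,270:390,::-1],None,fx=6,fy=6,interpolation=cv2.INTER_CUBIC))
th=.063;o=np.array([.5311,-.0165,0]);d=np.array([np.cos(th),np.sin(th),0])
for x in(.137,.080,.024):print(x,((proj(T,o+d*x+[0,0,.068])-[290,165])*6).round(0),((proj(S,o+d*x+[0,0,.068])-[270,180])*6).round(0))
E
```

```text
t: 35.95
eef_pos: [0.455, -0.2642, 0.1795]
ee_rot: [3.128, -0.009, -1.509]
ft_force: [0.7, 0.4, 0.8]
width: 0.256
0.137 [[265. 109.]] [[213. 138.]]
0.08 [[282. 246.]] [[297. 198.]]
0.024 [[298. 384.]] [[382. 259.]]
```

View pics/t28.png

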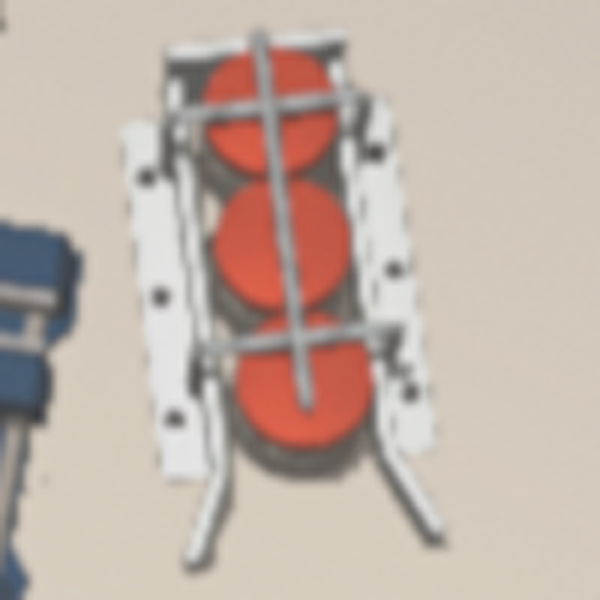

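View pics/s28.png

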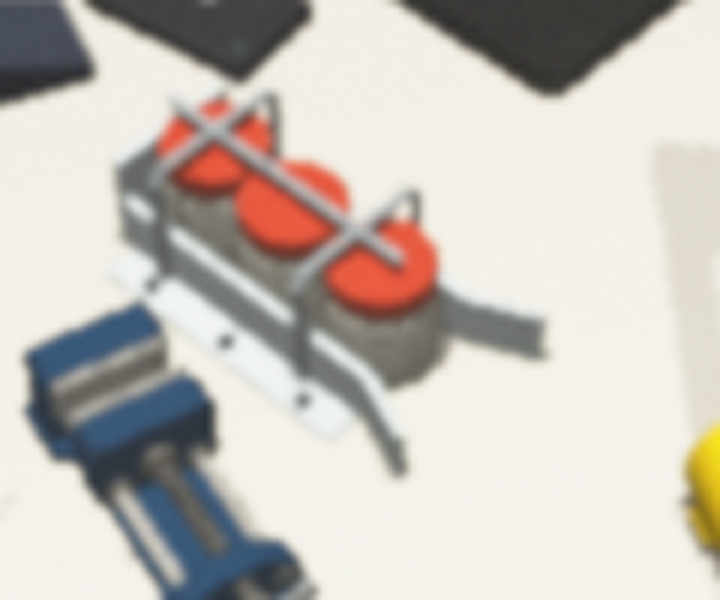

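View pics/t28f.png

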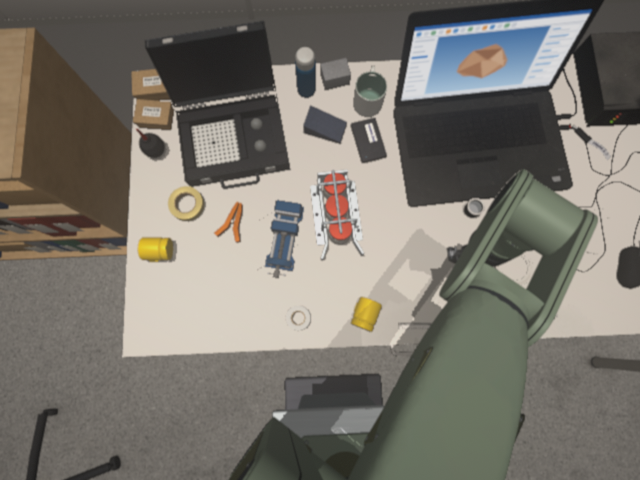

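Lids in the top crop are at (271,112), (282,243) and (304,380), within about 1 px of the expected (265,109), (282,246) and (298,384). All three are upright and touching, with the first at the stop. The loupe (473,208), white roll (300,318) and beige roll (186,203) sit where they started. Handing in.

```bash
python3 -c "
from plant import robot
print(robot.read_state()['t']);print(robot.close_job())"
```

```text
36.05
the job is handed in; nothing more can be done
None
```

All three jars now stand upright and touching in the lane, with the first against the end stop. I handed the job in at 36 s of the 72 s allowed; no verdict is reported.

- **Lying jar:** I stood it upright on the desk and let go. I then gripped it afresh, set it down at the flare and pushed it wholly past the mouth.
- **Standing jar:** I carried it to the mouth, set it down and pushed it in. The row then stopped moving, and the wrist force rose to about 13 N without further travel.
- **Last checks:** In the final top view the three lids are within about 1 px (roughly 2 mm) of where jars at x = 137, 80 and 24 mm should appear. The loupe and both rolls of tape show at their starting pixels, and the arm is clear of everything.
- **Disagreements:** The wrist camera read about 6 mm farther out in x than the top camera and showed things about 6% smaller than computed. I therefore aligned by what the wrist picture itself showed. In the lane it also put the last jar a few mm deeper than x = 24 mm, while the top view agreed with 24 mm.

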